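# Open the reagent-store padlock in its corner jig and present it

## Robot

A 7-joint arm with a two-finger parallel gripper is mounted at the origin on the work surface; the furniture and walls round the work are solid. World frame = base frame: x ahead of the robot, y to its left, z up, the work surface at z = 0. Lengths are in m, angles in rad, forces in N, time in s.
With the tool pointing down it reaches from about 0.4 to 0.875 m from the base axis. Payload 19.3 kg.
Tool frame: the origin (TCP) lies between the finger pads; the fingertips stand bot.tcp_to_tips ahead of it and the grasp point (between the pads) lies 3 mm ahead of it (bot.tcp_to_tips is the distance from the TCP to the fingertips, in m); x points along the fingers, y is the direction in which the jaws open and shut, and the axes are right-handed (so a half turn about x gives the same grasp; the last joint's range is limited). The gripper opens to 85 mm and grips with 20 to 120 N. Pads are 22 mm wide; open, the fingers measure 114 mm over their backs; the gripper's body (76 mm by 85 mm) begins 54 mm behind the grasp point. The pads swing forward as they close: fully open they stand 13 mm farther back than shut.
Start: joints at [1.072, 0.521, -0.036, 1.599, 0.021, 1.021, -0.113], TCP at [0.26, -0.568, 0.253] pointing down, gripper open.
Joint ranges: [-2.91, 2.91], [-0.3, 2.13], [-1.5, 1.42], [0.17, 2.43], [-1.26, 4.41], [0.16, 1.93], [-2.52, 2.52]. Speed limits (rad/s): [1.89, 1.89, 2.39, 2.39, 3.01, 3.01, 3.01].

## Interface

Orientations are given as [roll, pitch, yaw] about the fixed x, y, z axes, in that order (R = Rz(yaw) Ry(pitch) Rx(roll)).
In Python, from workcell import bot, eyes gives the robot as it stands. The module is installed in compiled form; this text tells all that it offers.
- The arm moves only by the tool step_arm, never from a script. Its argument "targets" is a list that holds one entry, the list of rows, each a list of 7 numbers: the shift along the tool's x, y, z in cm, then the turn, a rotation vector about the tool's x, y, z in rad, then the opening, from 0 (shut) to 1 (fully open). A call has 1 to 10 rows; each row is the pose to reach, as a shift and turn from the pose measured when the call began, along the tool's axes at that moment; what a row does not reach only later rows make up. A row lasts 1/10 s, in which the tool goes at most 50 mm and 8.59 degrees, less where a joint would pass 70% of its speed; a pose out of reach is approached as far as the arm can. A call with a gripper value outside its range is refused whole. The fingers move at their own pace and stop on an object; "grip_force" is the grip in N (left out, the last holds). Time passes only in rows, so rows that repeat a pose let the fingers close. It gives the time, the measured TCP pose, the force and the opening at its end, in the units of the state.
- bot.observe(): the state, without advancing time (a new reading comes with each control period).
- eyes.grab_frame(name): name is "scene" or "top"; returns the picture (480x640x3 uint8, red, green, blue); there is no depth.
- eyes.get_calibration(name): a dict with "fx", "fy", "cx", "cy" (pixels), "k1" (the pictures are not rectified: a ray, as slopes to the right and down, at radius r is drawn at 1 + k1 r^2 times it, then the intrinsics apply), "camera_from_world" (4x4, takes a point from world to camera coordinates). Camera axes: x right, y down, z forward; pixel columns grow to the right and rows downward; lengths in m; the calibration is good to about 2 mm. A picture is of the moment at which its call begins. get_calibration takes no time and is no camera call.
- bot.job_done(): hands the job in, once; it reports no verdict.
The state is a dict: "clock": time; "qpos": joint angles; "qd": joint speeds; "joint_efforts": joint torques, N m; "position": TCP position; "tool_rot": TCP orientation; "force": force on the tool from outside, world axes, zero at the start; "moment": the same for the moment, N m; "grip_width": finger opening in m.
Only numpy, scipy, OpenCV 4.12 (cv2) and the standard library are available. Lean on these libraries where they do the work, as an engineer would, in place of code of your own. Each camera call takes 0.05 s, during which the arm holds its last target.

## Task

Push the padlock into the corner of the jig so that it sits flush against both blue fences, then, with it staying there, turn its dial clicking back to the red mark and pull the shackle fully out. Finally pick the opened padlock up and finish while still holding it up, level with the dial on top and the shackle still out, about 15 cm above the bench. Leave the two bottles standing where they are.

Things in the scene. Friction and masses are not known exactly. Their poses are not given: they have to be found in the camera images.
- jig: fixed corner jig: aluminium plate 6 mm thick, spanning -83 to +63 mm in its x and y, with two blue fences 8 mm thick, 8 mm above the plate. Origin on the bench surface, z up. Far fence: inner face at x = +50 mm, y -66 to +58. Side fence: inner face at y = +50 mm, x -58 to +42. The plate ends 5 mm beyond the fences
- padlock: loose dark steel padlock flat on the jig plate, dial up, about 0.5 kg. Body 68 (x) x 56 (y) x 30 mm high; origin at the centre of its underside, z up; x points to the shackle, roughly to the far fence. Flush in the corner its origin is at (16, 22, 6) mm in the jig's frame, axes parallel. The shackle passes 4 mm above the far fence
- dial (a joint): black dial on the padlock's top, axis through its origin. Rad, positive anticlockwise from above, stops -0.75 and 2.0; starts positive, opens at 0, where the white line on its grip bar meets the red mark on the padlock's +x side. Clicks every 0.524 rad (0 is one), needs up to 0.08 N m, and centres in the nearest notch when let go. The shackle is caught unless it is within about 0.15 of 0
- dial_grip (a point): centre of the dial's grip bar, on the dial axis 47 mm above the padlock's underside; turns with the dial, x along the bar to the end with the white line. Bar 36 mm long, 10 thick, 19 high, on a disc of 44 mm diameter whose top is 9.5 mm below this point
- shackle (a joint): how far the shackle is out, m: 0 shut, 0.022 at its stop. Slides along the padlock's +x with about 2 N of friction and stays where it is left
- shackle_grip (a point): midway between the straight legs of the steel U shackle, 16 mm above the padlock's underside, 58 mm from its origin along its x when shut; moves with the shackle. Rod 8 mm thick, 40 mm wide over both legs (along y); legs straight from the body to 6 mm beyond this point, bow ends 26 mm beyond it. With the lock in the corner it is 11 mm beyond the plate's edge, over the bench
- bottle_desorb: bystander: brown bottle with a black cap, 60 mm across, 118 mm high; origin at the centre of its underside
- bottle_regen: bystander: white bottle with a blue cap, 48 mm across, 98 mm high; origin at the centre of its underside

How it is judged:
By the outcome, as a careful person would: the job done as asked, in the order asked, and still so for the second after the job is handed in, while the arm keeps its last pose, push and grip.
It also fails if it takes over 72 s, if anything falls off the work surface, if the arm or the gripper's body presses on something with over 40 N, if the wrist force passes 120 N, or if a joint passes its speed limit or range.

## Working session

There is one attempt and no reset: what is moved stays moved. The work goes in short steps, Python scripts to look and compute and a tool call to move; the robot and the scene stay as the last step left them, time stands still between calls to the robot, and variables do not carry over. Pictures are saved under pics/ and viewed, and the job is handed in when it is done.

Besides the shell and the picture viewer there is one more tool, called after "Call:" in YAML: its name, and indented under it one key for each argument. step_arm: Moves the arm, as the interface text tells. Its arguments: {"type":"object","properties":{"targets":{"type":"array","items":{"type":"array","items":{"type":"array","items":{"type":"number"}}}},"grip_force":{"type":"number"}},"required":["targets"]}

```bash
mkdir -p pics; ls
python3 - <<'E'
from workcell import bot, eyes
import cv2
print(bot.observe(), bot.tcp_to_tips)
for n in("scene","top"):
    print(n,eyes.get_calibration(n))
    cv2.imwrite(f"pics/{n}0.png",eyes.grab_frame(n)[:,:,::-1])
E
```

```text
pics
{'clock': 0.0, 'qpos': array([ 1.07178666,  0.5220187 , -0.03631323,  1.59999916,  0.02119146,
        1.02110042, -0.11282042]), 'qd': array([ 1.12241054e-03,  1.20393787e-05,  1.31229289e-04,  9.05143188e-04,
        1.71380040e-04,  4.21845339e-06, -2.33069304e-04]), 'joint_efforts': array([-1.57605285e-03, -9.27119422e+01,  1.97873734e+00, -3.69932413e+01,
        1.77247199e-02,  8.20844492e-03,  2.61670272e-05]), 'position': array([ 0.25970096, -0.56814718,  0.25272612]), 'tool_rot': array([-1.49945643,  1.56965539,  2.07089859]), 'force': array([-0.25915715,  0.60741629,  0.43203601]), 'moment': array([-0.00389589, -0.05017895,  0.04995501]), 'grip_width': 0.0854619366259495} 0.022
scene {'fx': 589.8370811829872, 'fy': 589.8370811829872, 'cx': 319.6374290597684, 'cy': 238.99232856613907, 'k1': 0.007096762159237715, 'camera_from_world': array([[-0.59788371, -0.80157614, -0.00328095,  0.29289014],
       [-0.54009969,  0.40587004, -0.73726646,  0.31093568],
       [ 0.59230684, -0.43902756, -0.67559411,  0.63520862],
       [ 0.        ,  0.        ,  0.        ,  1.        ]])}
top {'fx': 555.5825197965654, 'fy': 555.5825197965654, 'cx': 323.3015717148598, 'cy': 240.8447860938325, 'k1': -0.15937126040681895, 'camera_from_world': array([[-0.00378556, -0.99993361, -0.01088301,  0.02402832],
       [-0.98334735,  0.00569976, -0.18164663,  0.46529919],
       [ 0.1816966 ,  0.01001414, -0.98330365,  0.81325933],
       [ 0.        ,  0.        ,  0.        ,  1.        ]])}
```

View pics/scene0.png

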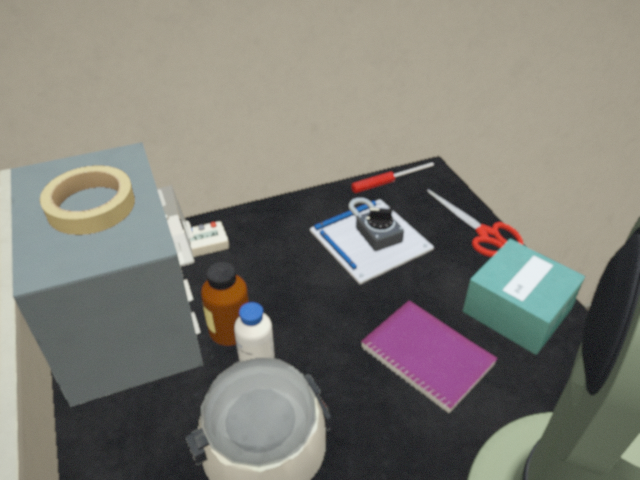

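View pics/top0.png

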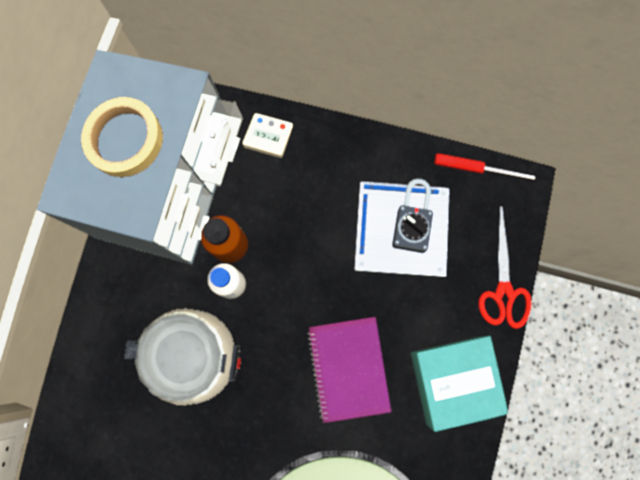

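The top view shows the jig around px (402,230), with its fences at the top (row ~188) and left (col ~363). The padlock is at (413,228), the brown bottle at (225,238) and the white bottle at (227,281). I'll zoom in next.

```bash
cat > h.py <<'E'
import numpy as np, cv2
from workcell import bot, eyes
from scipy.spatial.transform import Rotation as R
def ray(n,uv):
    c=eyes.get_calibration(n); uv=np.atleast_2d(np.array(uv,float))
    K=np.array([[c['fx'],0,c['cx']],[0,c['fy'],c['cy']],[0,0,1]])
    p=cv2.undistortPoints(uv[:,None],K,np.array([c['k1'],0,0,0,0]))[:,0]
    T=c['camera_from_world']; d=np.c_[p,np.ones(len(p))]@T[:3,:3]
    o=-T[:3,:3].T@T[:3,3]
    return o,d
def onz(n,uv,z):
    o,d=ray(n,uv); return o+d*((z-o[2])/d[:,2])[:,None]
def proj(n,P):
    c=eyes.get_calibration(n);P=np.atleast_2d(np.array(P,float)); T=c['camera_from_world']
    q=P@T[:3,:3].T+T[:3,3]; x=q[:,:2]/q[:,2:]; x=x*(1+c['k1']*(x**2).sum(1))[:,None]
    return x*[c['fx'],c['fy']]+[c['cx'],c['cy']]
def snap(n,name,box=None,k=1):
    im=eyes.grab_frame(n); cv2.imwrite(f"pics/{name}_full.png",im[:,:,::-1])
    if box: 
        x0,y0,x1,y1=box; im=cv2.resize(im[y0:y1,x0:x1],None,fx=k,fy=k,interpolation=cv2.INTER_CUBIC)
    cv2.imwrite(f"pics/{name}.png",im[:,:,::-1]); return im
def tool():
    s=bot.observe(); return s['position'],R.from_euler('xyz',s['tool_rot']).as_matrix(),s
E
python3 - <<'E'
import cv2,numpy as np
from h import *
t=cv2.imread('pics/top0.png');s=cv2.imread('pics/scene0.png')
a=cv2.resize(t[170:285,345:460],None,fx=5,fy=5,interpolation=cv2.INTER_CUBIC)
b=cv2.resize(s[185:290,300:440],None,fx=5,fy=5,interpolation=cv2.INTER_CUBIC)
cv2.imwrite('pics/tz.png',a);cv2.imwrite('pics/sz.png',b)
hsv=cv2.cvtColor(t,cv2.COLOR_BGR2HSV)
m=cv2.inRange(hsv,(100,120,60),(125,255,255)); m[:,:345]=0;m[:,460:]=0;m[:170]=0;m[290:]=0
n,l,st,ce=cv2.connectedComponentsWithStats(m)
for i in range(1,n):
    if st[i,4]>30:
        pts=np.argwhere(l==i)[:,::-1].astype(np.float32); r=cv2.minAreaRect(pts); print(st[i],r); print(onz('top',cv2.boxPoints(r),.014)*1000)
E
```

```text
[364 185  42   6 147] ((384.5367126464844, 187.46803283691406), (41.17805099487305, 3.612109422683716), 3.945185899734497)
[[ 557.87524041  -44.14262695   14.        ]
 [ 563.9595738   -44.66484995   14.        ]
 [ 558.95014246 -111.57620632   14.        ]
 [ 552.86837212 -110.95707417   14.        ]]
[412 188  14   5  47] ((418.493896484375, 190.0548858642578), (13.141352653503418, 3.312946081161499), 6.340191841125488)
[[ 552.3562591  -122.1087275    14.        ]
 [ 557.91375692 -122.91683898   14.        ]
 [ 555.43026837 -144.2611278    14.        ]
 [ 549.87316961 -143.42407298   14.        ]]
[360 201   7  53 179] ((363.0169372558594, 226.9707489013672), (3.417970657348633, 52.207237243652344), 3.4682295322418213)
[[450.89258113 -35.64988735  14.        ]
 [536.14802844 -42.14173792  14.        ]
 [535.77632127 -47.65492155  14.        ]
 [450.5275007  -41.0633951   14.        ]]
```

View pics/tz.png

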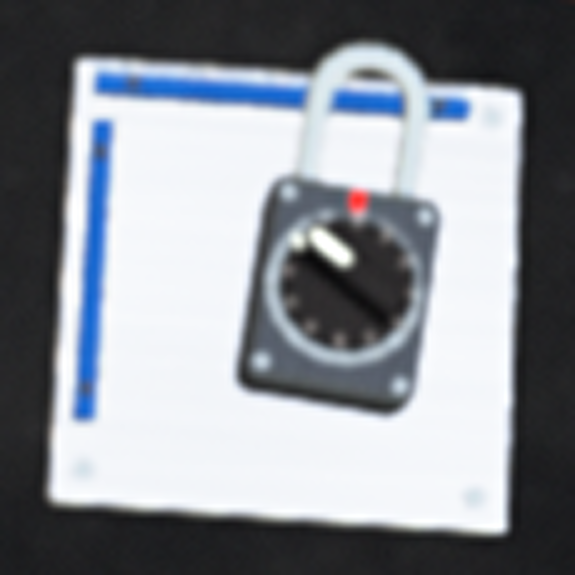

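View pics/sz.png

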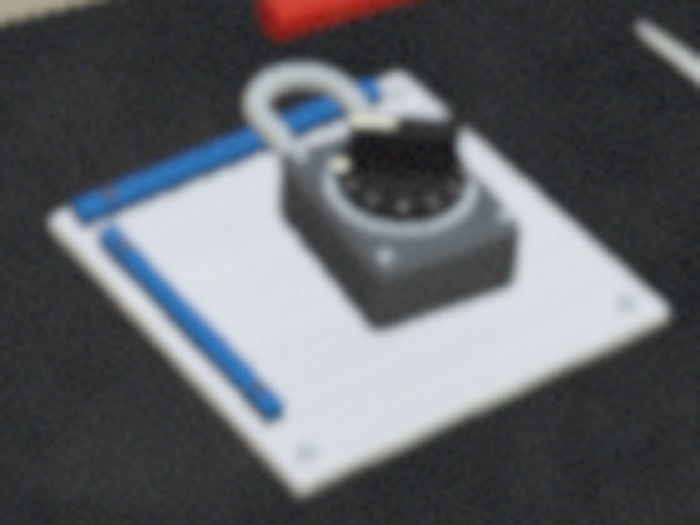

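Zoomed in, the far fence runs along the top of the plate and the side fence along the left. The padlock is turned slightly relative to the jig, and the white line points up-left of the red mark, so the dial is positive. Next I'll measure the jig and lock poses.

Run:
```python
from h import *
t=cv2.imread('pics/top0.png')
g=t.min(2).copy(); m=np.zeros_like(g); m[170:285,345:460]=g[170:285,345:460]>110
m2=cv2.morphologyEx(m,cv2.MORPH_CLOSE,np.ones((5,5)))
# plate corners from crop by line fit: collect edge pts via threshold scan
G=cv2.cvtColor(t,cv2.COLOR_BGR2GRAY).astype(float)
def cross(arr):
    # first crossing of 115 dark->bright
    i=np.argmax(arr>115); return i-1+(115-arr[i-1])/(arr[i]-arr[i-1])
L=[];Rr=[];T=[];B=[]
for r in range(190,268,2): L.append((345+cross(G[r,345:460]),r)); Rr.append((459-cross(G[r,345:460][::-1]),r))
for c in range(363,442,2):
    B.append((c,289-cross(G[170:290,c][::-1])))
    if not 397<c<440: T.append((c,170+cross(G[170:285,c])))
lines=[cv2.fitLine(np.float32(onz('top',p,.006)[:,:2]*1000),cv2.DIST_HUBER,0,.01,.01).ravel() for p in (L,Rr,T,B)]
for n,l in zip('LRTB',lines): print(n,l, np.degrees(np.arctan2(l[1],l[0])))
def isec(a,b):
    s=np.linalg.solve(np.c_[a[:2],-b[:2]],b[2:]-a[2:]); return a[2:]+s[0]*a[:2]
L,Rr,T,B=lines
P=np.array([isec(T,L),isec(T,Rr),isec(B,Rr),isec(B,L)]); print(P, np.linalg.norm(P-np.roll(P,-1,0),axis=1))
# rivets+red (top face z=.036)
hsv=cv2.cvtColor(t,cv2.COLOR_BGR2HSV)
rp=np.array([[288,190],[425,216],[399,386],[261,361],[358,201]])/5+[345-.4,170-.4]
W=onz('top',rp,.036)*1000;print(W)
print('body c',W[:4].mean(0), 'red dir',np.degrees(np.arctan2(*(W[4]-W[:4].mean(0))[1::-1])))
print('edges',[np.degrees(np.arctan2(*((W[a]-W[b])[1::-1]))) for a,b in((0,3),(1,2),(0,1),(3,2))],[np.linalg.norm(W[a]-W[b]) for a,b in((0,3),(1,2),(0,1),(3,2))])
bl=onz('top',np.array([[310,232],[350,262],[395,318]])/5+[344.6,169.6],.0565)*1000;print('bar',bl)
# bottles
for u in ((216,232),(221,278)): print(onz('top',[u],.118 if u[0]==216 else .098))
```

```text
L [ 9.9704069e-01 -7.6875426e-02  4.9328009e+02 -3.1320986e+01] -4.408987
R [ 9.9679631e-01 -7.9981938e-02  4.9614752e+02 -1.8058643e+02] -4.5875273
T [ 7.7873178e-02  9.9696326e-01  5.7026624e+02 -6.7141663e+01] 85.53367
B [ 7.8925289e-02  9.9688053e-01  4.1898138e+02 -9.3254807e+01] 85.4732
[[ 572.58655   -37.4358  ]
 [ 560.9986   -185.79001 ]
 [ 412.5979   -173.88248 ]
 [ 424.30588   -26.002823]] [148.8061  148.87766 148.3424  148.72078]
[[ 519.14861456 -102.52300661   36.        ]
 [ 510.58559963 -145.66073041   36.        ]
 [ 456.32605161 -135.32836979   36.        ]
 [ 464.4831087   -92.39449442   36.        ]
 [ 515.50835603 -124.57350431   36.        ]]
body c [ 487.63584362 -118.97665031   36.        ] red dir -11.354105099953415
edges [np.float64(-10.496817711238156), np.float64(-10.781453451739404), np.float64(78.77250358116659), np.float64(79.24252135757875)] [np.float64(55.59590173568554), np.float64(55.23455645803651), np.float64(43.97940926626221), np.float64(43.70189051464601)]
bar [[ 500.82635026 -106.07760466   56.5       ]
 [ 491.36481715 -118.07625758   56.5       ]
 [ 473.83244588 -131.28815447   56.5       ]]
[[0.46514711 0.17323326 0.118     ]]
[[0.40187944 0.16812015 0.098     ]]
```

```bash
cat >> h.py <<'E'
JO=np.array([503.4,-96.6,0])/1000; JY=np.radians(-4.48)
def j2w(p): 
    p=np.array(p,float)/1000; return JO+R.from_euler('z',JY).apply(p)
def w2j(p): return R.from_euler('z',-JY).apply(np.array(p)-JO)*1000
def goal(pos,phi):
    "cm shift & rotvec in tool axes to reach TCP pos (m), jaw world angle phi deg, tool straight down"
    p,M,s=tool(); c,d=np.cos(np.radians(phi)),np.sin(np.radians(phi))
    G=np.array([[0,0,-1],[c,d,0],[d,-c,0]]).T
    sh=M.T@(np.array(pos)-p)*100; rv=R.from_matrix(M.T@G).as_rotvec()
    print('shift cm',sh.round(2),'rot',rv.round(4)); return sh,rv
def st():
    p,M,s=tool(); print('t%.2f'%s['clock'],'pos',(p*1000).round(1),'jaw',np.degrees(np.arctan2(M[1,1],M[0,1])).round(2),'down',M[:,0].round(4),'F',s['force'].round(1),'Mo',s['moment'].round(2),'w',(s['grip_width']*1000).round(1),'q7',s['qpos'][6].round(2)); print('jig',w2j(p).round(1))
E
python3 - <<'E'
from h import *
st(); p,M,s=tool();print(M.round(3))
print('lock jig',w2j([.4876,-.119,.006]))
goal([.4876,-.119,.12],79.1)
goal([.4876,-.119,.12],79.1-180)
E
```

```text
Traceback (most recent call last):
  File "h.py", line 35, in st
    p,M,s=tool(); print('t%.2f'%s['clock'],'pos',(p*1000).round(1),'jaw',np.degrees(np.arctan2(M[1,1],M[0,1])).round(2),'down',M[:,0].round(4),'F',s['force'].round(1),'Mo',s['moment'].round(2),'w',(s['grip_width']*1000).round(1),'q7',s['qpos'][6].round(2)); print('jig',w2j(p).round(1))
                                                                                                                                                                                                     ^^^^^^^^^^^^^^^^^^^^^^^^^^^^
AttributeError: 'float' object has no attribute 'round'
```

```bash
sed -i "s/(s\['grip_width'\]\*1000).round(1)/round(s['grip_width']*1000,1)/" h.py
python3 - <<'E'
from h import *
st(); p,M,s=tool();print(M.round(3))
print('lock jig',w2j([.4876,-.119,.006]))
goal([.4876,-.119,.12],79.1)
goal([.4876,-.119,.12],79.1-180)
E
```

```text
t0.10 pos [ 259.7 -568.2  252.8] jaw -65.43 down [-5.e-04  8.e-04 -1.e+00] F [ 0.6 -0.2  0.6] Mo [-0.01  0.01  0.02] w 85.5 q7 -0.11
jig [-206.1 -489.2  252.8]
[[-0.     0.416 -0.909]
 [ 0.001 -0.909 -0.416]
 [-1.    -0.001  0.   ]]
lock jig [-14.00203697 -23.56571579   6.        ]
shift cm [ 13.31 -31.37 -39.4 ] rot [-2.5226e+00 -1.2000e-03  5.0000e-04]
shift cm [ 13.31 -31.37 -39.4 ] rot [6.19e-01 4.00e-04 9.00e-04]
```

Call:
step_arm:
  targets:
    - [[0.5,-3.1,-3.9,0.06,0,0,1],[1,-6.2,-7.8,0.12,0,0,1],[1.5,-9.3,-11.7,0.18,0,0,1],[2,-12.4,-15.6,0.25,0,0,1],[2.5,-15.6,-19.6,0.31,0,0,1],[3,-18.8,-23.6,0.37,0,0,1],[3.5,-21.9,-27.5,0.43,0,0,1],[4,-25,-31.5,0.5,0,0,1],[5,-28.2,-35.4,0.56,0,0,1],[6,-31.37,-39.4,0.619,0,0,1]]
  grip_force: 30

```text
clock: 1.1
position: [0.4847, -0.1239, 0.1943]
tool_rot: [-1.06, 1.57, 1.889]
force: [0.3, -0.6, 0.5]
grip_width: 0.0854
```

Run:
```python
from h import *
st(); goal([.4876,-.119,.10],-100.9)
snap('scene','s1',(280,140,460,300),4)
```

```text
t1.10 pos [ 484.7 -123.9  194.3] jaw -101.04 down [-3.e-04  8.e-04 -1.e+00] F [ 0.3 -0.6  0.5] Mo [-0.08 -0.06 -0.02] w 85.4 q7 -1.64
jig [-16.6 -28.7 194.3]
shift cm [ 9.43 -0.53 -0.2 ] rot [-0.0025  0.0004  0.0007]
```

View pics/s1.png

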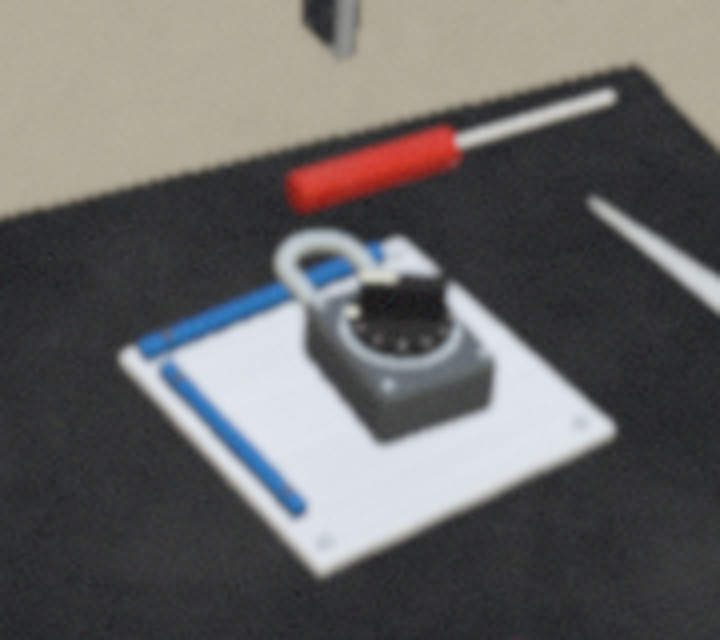

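The scene view shows a fingertip at full-frame px (365.5,154.5), and the lock hasn't moved. I'll use this to check the fingertip reach when open and to cross-check the lock's position.

Run:
```python
from h import *
p,M,s=tool()
for sg in(1,-1):
  for dz in(.009,.014,.022): print(sg,dz,proj('scene',p+M[:,1]*sg*.0427+M[:,0]*dz+M[:,2]*.011),proj('scene',p+M[:,1]*sg*.0427+M[:,0]*dz-M[:,2]*.011))
print('rivet scene',onz('scene',[[280+388/4,140+385/4]],.036)*1000)
```

```text
1 0.009 [[413.63891248 142.01797263]] [[405.56125487 134.61943548]]
1 0.014 [[413.26932575 144.93316779]] [[405.22897317 137.51454093]]
1 0.022 [[412.68405391 149.55008908]] [[404.70268839 142.10041261]]
-1 0.009 [[362.09514226 156.66757121]] [[354.64890006 148.77408038]]
-1 0.014 [[361.92257198 159.61902314]] [[354.50894019 151.70615563]]
-1 0.022 [[361.64938158 164.29183939]] [[354.28733466 156.34912014]]
rivet scene [[464.27330266 -93.5016155   36.        ]]
```

Call:
step_arm:
  targets:
    - [[4,-0.53,-0.2,0,0,0,1],[8,-0.53,-0.2,0,0,0,1],[11,-0.53,-0.2,0,0,0,1],[13.5,-0.53,-0.2,0,0,0,1],[15,-0.53,-0.2,0,0,0,1],[16,-0.53,-0.2,0,0,0,1],[16,-0.53,-0.2,0,0,0,0.85]]

```text
clock: 1.85
position: [0.49, -0.1102, 0.032]
tool_rot: [-0.965, 1.566, 1.987]
force: [-5.2, -11.9, 9.3]
grip_width: 0.0737
```

Run:
```python
from h import *
st(); goal([.4876,-.119,.034],-100.9)
snap('scene','s2',(280,140,460,300),4)
```

```text
t1.85 pos [ 490.  -110.2   32. ] jaw -100.83 down [-0.002   0.0045 -1.    ] F [ -5.2 -11.9   9.3] Mo [-2.99  1.13 -0.06] w 73.7 q7 -1.68
jig [-12.3 -14.6  32. ]
shift cm [-0.2   0.91  0.07] rot [0.0012 0.0028 0.0041]
```

View pics/s2.png

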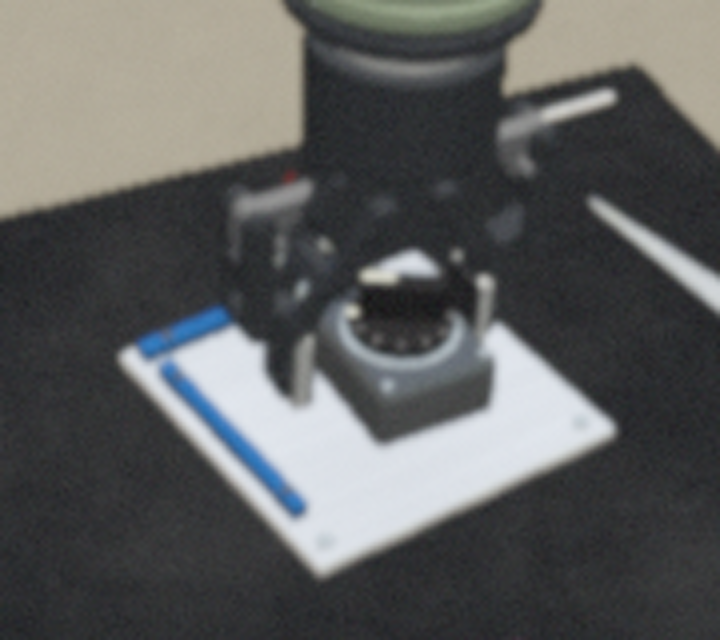

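The arm was still settling, so the tool went in about 9 mm too far to +y and the right finger touches the lock's edge. I'll lift, recentre and let it settle.

Call:
step_arm:
  targets:
    - [[-1.5,0,0,0,0,0,1],[-3,0,0,0,0,0,1],[-3,0.9,0.07,0,0,0,1],[-3,0.9,0.07,0,0,0,1],[-3,0.9,0.07,0,0,0,1]]

```text
clock: 2.4
position: [0.4878, -0.1195, 0.0628]
tool_rot: [-1.153, 1.566, 1.799]
force: [-0.7, 0.1, 0.2]
grip_width: 0.0853
```

Run:
```python
from h import *
st(); goal([.4876,-.119,.034],-100.9)
snap('scene','s3',(280,140,460,300),4)
snap('top','t3',(345,170,460,285),5)
```

```text
t2.40 pos [ 487.8 -119.5   62.8] jaw -100.89 down [-0.001   0.0042 -1.    ] F [-0.7  0.1  0.2] Mo [-0.01  0.01  0.01] w 85.3 q7 -1.67
jig [-13.7 -24.1  62.8]
shift cm [ 2.88 -0.04  0.03] rot [0.0001 0.0017 0.0039]
```

View pics/s3.png

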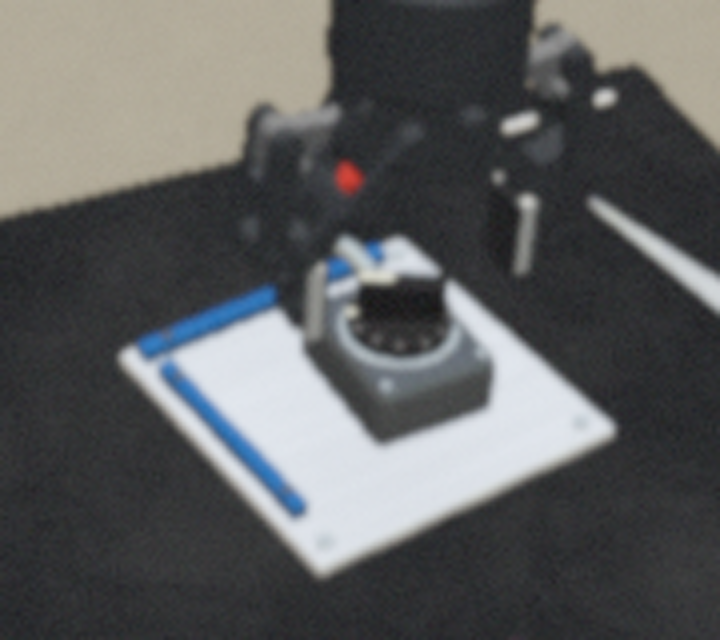

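View pics/t3.png

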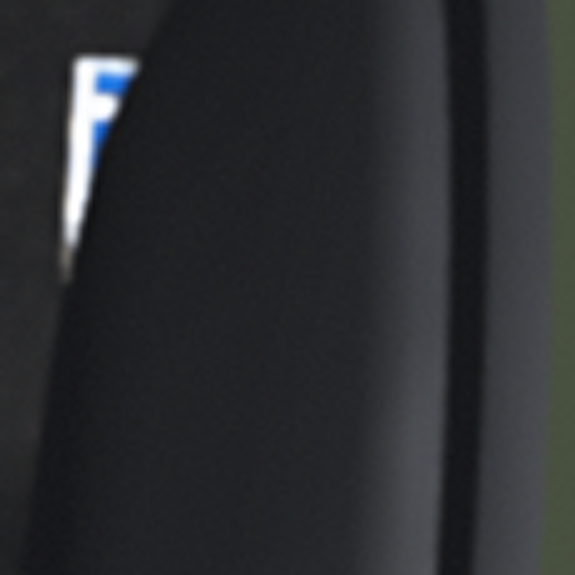

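The rivet is still at (388,385), so the lock hasn't moved, and the fingers now straddle it. I'll descend and grip.

Call:
step_arm:
  targets:
    - [[1.5,-0.04,0.03,0,0.0017,0.0039,1],[2.4,-0.04,0.03,0,0.0017,0.0039,1],[2.9,-0.04,0.03,0,0.0017,0.0039,1],[2.9,-0.04,0.03,0,0.0017,0.0039,1],[2.9,-0.04,0.03,0,0.0017,0.0039,0.5],[2.9,-0.04,0.03,0,0.0017,0.0039,0.5],[2.9,-0.04,0.03,0,0.0017,0.0039,0.5],[2.9,-0.04,0.03,0,0.0017,0.0039,0.5]]
  grip_force: 40

```text
clock: 3.3
position: [0.4879, -0.1185, 0.0341]
tool_rot: [-2.036, 1.57, 0.916]
force: [-1.3, 1.5, 5.2]
grip_width: 0.0551
```

Run:
```python
from h import *
st(); 
snap('scene','s4',(280,140,460,300),4)
```

```text
t3.30 pos [ 487.9 -118.5   34.1] jaw -100.84 down [ 2.e-04  3.e-04 -1.e+00] F [-1.3  1.5  5.2] Mo [0.26 0.24 0.09] w 55.1 q7 -1.67
jig [-13.8 -23.   34.1]
```

View pics/s4.png

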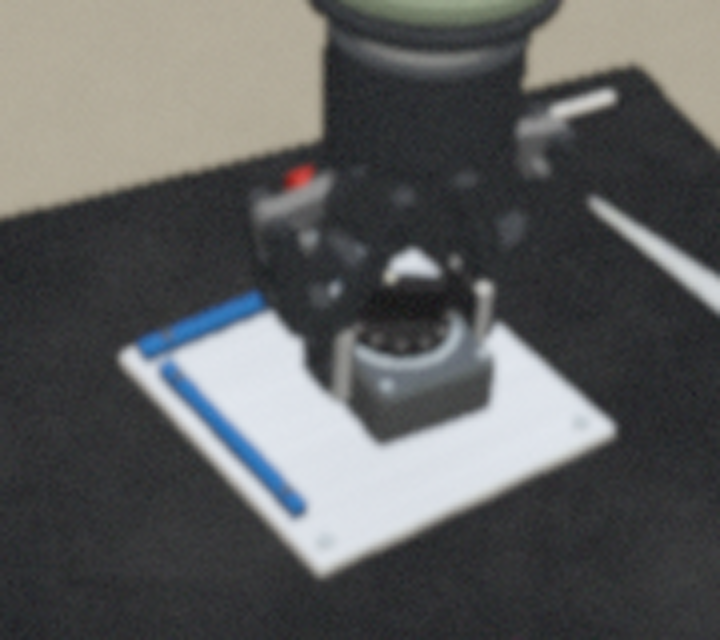

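Run:
```python
from h import *
p,M,s=tool()
for dz in (.012,.014,.016,.018,.02): print(dz,p[2]-dz,proj('scene',p-M[:,1]*.028+M[:,0]*dz-M[:,2]*.011),proj('scene',p-M[:,1]*.028+M[:,0]*dz+M[:,2]*.011))
for q in ((1,10),(13,18),(16,22),(20,26)):
  goal(j2w([q[0],q[1],34.5]),-94.48)
```

```text
0.012 0.022070416198631416 [[360.30526579 229.60427064]] [[366.92717378 237.79281702]]
0.014 0.020070416198631418 [[360.25177245 230.52259716]] [[366.86341045 238.71363947]]
0.016 0.018070416198631416 [[360.19843076 231.43834391]] [[366.79983059 239.63183605]]
0.018 0.016070416198631417 [[360.14524008 232.35152183]] [[366.73643339 240.54741806]]
0.02 0.014070416198631416 [[360.09219975 233.26214182]] [[366.67321807 241.46039676]]
shift cm [-0.04 -3.45 -1.11] rot [-1.111e-01 -1.000e-04  2.000e-04]
shift cm [-0.04 -4.38 -2.21] rot [-1.111e-01 -1.000e-04  2.000e-04]
shift cm [-0.04 -4.81 -2.46] rot [-1.111e-01 -1.000e-04  2.000e-04]
shift cm [-0.04 -5.25 -2.82] rot [-1.111e-01 -1.000e-04  2.000e-04]
```

Call:
step_arm:
  targets:
    - [[-0.02,-1,-0.5,-0.03,0,0,0.5],[-0.02,-2,-1,-0.06,0,0,0.5],[-0.02,-3,-1.4,-0.09,0,0,0.5],[-0.02,-3.8,-1.8,-0.111,0,0,0.5],[-0.02,-4.2,-2.1,-0.111,0,0,0.5],[-0.02,-4.2,-2.1,-0.111,0,0,0.5],[-0.02,-4.2,-2.1,-0.111,0,0,0.5]]

```text
clock: 4.05
position: [0.5161, -0.0814, 0.0342]
tool_rot: [0.059, 1.571, 3.121]
force: [0.2, -0.1, -5.2]
grip_width: 0.0549
```

Run:
```python
from h import *
st()
for q in ((16,18),(18,18),(18,22),(18,24)):
  goal(j2w([q[0],q[1],34]),-94.48)
```

```text
t4.05 pos [516.1 -81.4  34.2] jaw -94.51 down [-3.e-04  0.e+00 -1.e+00] F [ 0.2 -0.1 -5.2] Mo [-0.06  0.04 -0.02] w 54.9 q7 -1.66
jig [11.5 16.1 34.2]
shift cm [ 0.02 -0.19 -0.45] rot [-0.0005  0.0003 -0.    ]
shift cm [ 0.02 -0.19 -0.65] rot [-0.0005  0.0003 -0.    ]
shift cm [ 0.02 -0.59 -0.65] rot [-0.0005  0.0003 -0.    ]
shift cm [ 0.02 -0.79 -0.65] rot [-0.0005  0.0003 -0.    ]
```

The force of -5.2 N in z is the full weight, so the lock is held just off the plate. I'll lower it slightly and creep toward the far fence.

Call:
step_arm:
  targets:
    - [[0.05,0,-0.1,0,0,0,0.5],[0.05,0,-0.2,0,0,0,0.5],[0.05,0,-0.3,0,0,0,0.5],[0.05,0,-0.4,0,0,0,0.5],[0.05,0,-0.45,0,0,0,0.5],[0.05,0,-0.5,0,0,0,0.5],[0.05,0,-0.55,0,0,0,0.5]]

```text
clock: 4.75
position: [0.5164, -0.0817, 0.034]
tool_rot: [0.029, 1.56, 3.091]
force: [-37.1, 8.4, 46.0]
grip_width: 0.0551
```

Run:
```python
from h import *
st()
```

```text
t4.75 pos [516.4 -81.7  34. ] jaw -94.55 down [-1.040e-02  5.000e-04 -9.999e-01] F [-37.1   8.4  46. ] Mo [2.08 7.49 0.15] w 55.1 q7 -1.66
jig [11.8 15.9 34. ]
```

Run:
```python
from h import *
snap('scene','s5',(280,140,460,300),4)
```

```text
(no output)
```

View pics/s5.png

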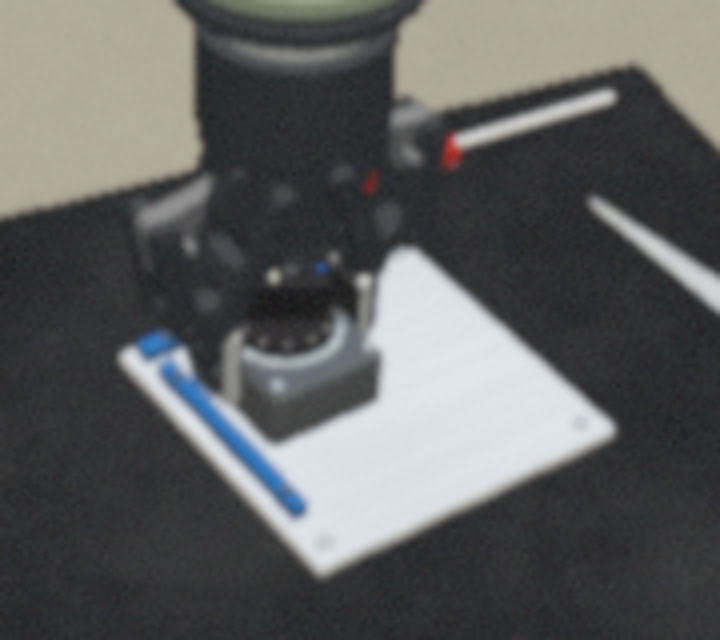

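The lock is near the corner, with its rear-left bottom corner at crop px (277,442) and rear-right at (378,400).

Run:
```python
from h import *
px=np.array([[277,442],[378,400],[188,366],[302,513],[170,367],[122,352],[320,577],[615,432]])/4+[280,140]
for q,z in zip(px,(.006,.006,.014,.014,.014,.006,.006,.006)): print(w2j(onz('scene',[q],z)).round(1))
print(w2j(onz('scene',[[280+278/4,140+385/4]],.036)))
```

```text
[[-17.2  36.6   6. ]]
[[-18.7 -12.3   6. ]]
[[33.  46.8 14. ]]
[[-61.7  55.8  14. ]]
[[36.4 53.4 14. ]]
[[62.7 60.5  6. ]]
[[-87.   64.7   6. ]]
[[-85.3 -81.5   6. ]]
[[-16.07157531  36.48973156  36.        ]]
```

Call:
step_arm:
  targets:
    - [[-0.1,0,0,0,0,0,0.5],[-0.1,0,0,0,0.0,0,0.5],[-0.1,0,0,0,0,0,0.5]]

```text
clock: 5.1
position: [0.5166, -0.082, 0.035]
tool_rot: [0.04, 1.561, 3.102]
force: [0.5, 0.6, -5.0]
grip_width: 0.0553
```

Run:
```python
from h import *
st();goal(j2w([16,16,34]),-94.48)
```

```text
t5.10 pos [516.6 -82.   35. ] jaw -94.57 down [-9.8e-03  4.0e-04 -1.0e+00] F [ 0.5  0.6 -5. ] Mo [-0.   -0.06 -0.03] w 55.3 q7 -1.66
jig [12.  15.6 35. ]
shift cm [ 0.1  -0.04 -0.4 ] rot [-0.0016  0.0098 -0.0004]
```

Call:
step_arm:
  targets:
    - [[0,0,0,0,0.0098,0,0.5],[0,0,-0.1,0,0.0098,0,0.5],[0,0,-0.2,0,0.0098,0,0.5],[0,0,-0.3,0,0.0098,0,0.5],[0,0,-0.3,0,0.0098,0,0.5]]

```text
clock: 5.6
position: [0.5199, -0.0822, 0.035]
tool_rot: [2.009, 1.57, -1.212]
force: [0.5, -0.1, -5.2]
grip_width: 0.0548
```

Run:
```python
from h import *
st()
```

```text
t5.60 pos [519.9 -82.2  35. ] jaw -94.57 down [ 2.e-04 -4.e-04 -1.e+00] F [ 0.5 -0.1 -5.2] Mo [ 0.01 -0.01  0.02] w 54.8 q7 -1.66
jig [15.3 15.6 35. ]
```

Call:
step_arm:
  targets:
    - [[0,0,-0.05,0,0,0,0.5],[0,0,-0.1,0,0,0,0.5],[0,0,-0.15,0,0,0,0.5],[0,0,-0.2,0,0,0,0.5]]

```text
clock: 6.0
position: [0.5205, -0.0824, 0.0347]
tool_rot: [0.183, 1.568, -3.039]
force: [-9.5, 1.6, -0.3]
grip_width: 0.0554
```

Run:
```python
from h import *
st()
```

```text
t6.00 pos [520.5 -82.4  34.7] jaw -94.58 down [-2.7e-03 -3.0e-04 -1.0e+00] F [-9.5  1.6 -0.3] Mo [ 0.27  1.99 -0.14] w 55.4 q7 -1.66
jig [16.  15.5 34.7]
```

Contact with the far fence came at jig x = 16.0, which matches the expected value. Next I'll push toward the side fence.

Call:
step_arm:
  targets:
    - [[0,-0.15,-0.05,0,0,0,0.5],[0,-0.3,-0.05,0,0,0,0.5],[0,-0.45,-0.05,0,0,0,0.5],[0,-0.55,-0.05,0,0,0,0.5],[0,-0.65,-0.05,0,0,0,0.5],[0,-0.7,-0.05,0,0,0,0.5],[0,-0.75,-0.05,0,0,0,0.5]]

```text
clock: 6.7
position: [0.5211, -0.0758, 0.0346]
tool_rot: [0.418, 1.567, -2.805]
force: [-4.9, -9.0, -6.1]
grip_width: 0.0551
```

Run:
```python
from h import *
st()
```

```text
t6.70 pos [521.1 -75.8  34.6] jaw -94.63 down [-0.0037 -0.0013 -1.    ] F [-4.9 -9.  -6.1] Mo [-1.99  1.09 -0.15] w 55.1 q7 -1.68
jig [16.  22.1 34.6]
```

Call:
step_arm:
  targets:
    - [[0.03,-0.1,-0.1,0,0,0,0.5],[0.04,-0.1,-0.1,0,0,0,0.5],[0.04,-0.1,-0.1,0,0,0,0.5]]

```text
clock: 7.0
position: [0.5211, -0.0758, 0.0343]
tool_rot: [0.458, 1.565, -2.765]
force: [-9.7, -6.1, 3.0]
grip_width: 0.0552
```

Run:
```python
from h import *
st()
```

```text
t7.00 pos [521.1 -75.8  34.3] jaw -94.69 down [-0.0057 -0.0023 -1.    ] F [-9.7 -6.1  3. ] Mo [-1.25  1.96 -0.1 ] w 55.2 q7 -1.68
jig [16.  22.1 34.3]
```

It's seated against both fences and the plate. Now I'll open and rise.

Call:
step_arm:
  targets:
    - [[0,-0.03,-0.05,0,0,0,0.75],[0,0,0,0,0,0,0.9],[0,0,0,0,0,0,1],[0,0,0,0,0,0,1],[-2,0,0,0,0,0,1],[-5,0,0,0,0,0,1],[-8,0,0,0,0,0,1],[-8,0,0,0,0,0,1],[-8,0,0,0,0,0,1]]

```text
clock: 7.9
position: [0.5219, -0.0756, 0.1147]
tool_rot: [0.574, 1.566, -2.649]
force: [-0.3, 0.5, -0.9]
grip_width: 0.0853
```

Run:
```python
from h import *
st()
snap('scene','s6',(290,180,430,290),5)
```

```text
t7.90 pos [521.9 -75.6 114.7] jaw -94.68 down [-0.0042 -0.0023 -1.    ] F [-0.3  0.5 -0.9] Mo [-0.05 -0.01  0.03] w 85.3 q7 -1.66
jig [ 16.8  22.4 114.7]
```

View pics/s6.png

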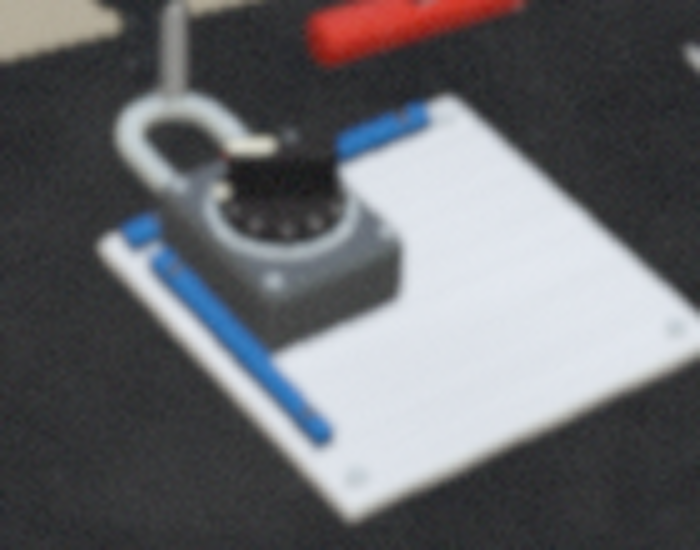

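The lock looks flush along the side fence from (165,260) to (270,350). I'll clear the arm away for a top view to confirm that and read the dial angle.

Call:
step_arm:
  targets:
    - [[-2,5,0,0,0,0,1],[-4,10,0,0,0,0,1],[-4,15,0,0,0,0,1],[-4,19,0,0,0,0,1],[-4,20,0,0,0,0,1],[-4,20,0,0,0,0,1]]

```text
clock: 8.55
position: [0.5043, -0.2765, 0.1532]
tool_rot: [0.343, 1.563, -2.884]
force: [-0.1, 1.6, -0.5]
grip_width: 0.0854
```

Run:
```python
from h import *
st()
snap('top','t7',(345,170,460,285),5)
```

```text
t8.55 pos [ 504.3 -276.5  153.2] jaw -94.87 down [-0.0074 -0.0019 -1.    ] F [-0.1  1.6 -0.5] Mo [-0.   -0.01 -0.04] w 85.4 q7 -1.3
jig [  15.  -179.3  153.2]
```

View pics/t7.png

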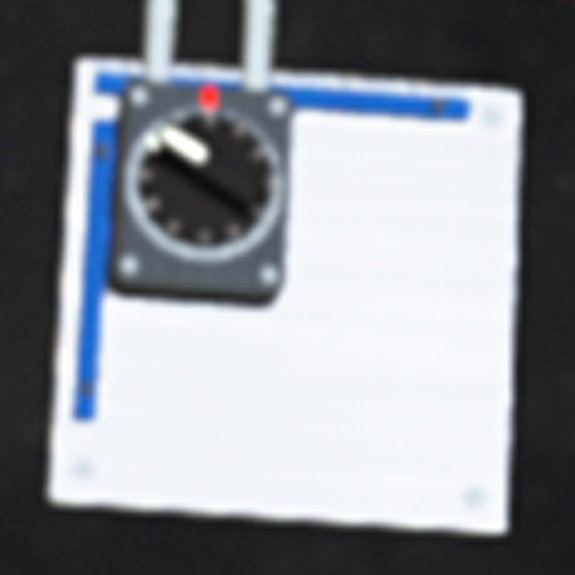

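The lock sits in the corner, with rivets at (139,96), (278,105), (269,274) and (128,265). The white line runs from (165,132) to (202,157), and the bar's far end is near (245,212).

Run:
```python
from h import *
o=np.array([344.6,169.6])
W=onz('top',np.array([[139,96],[278,105],[269,274],[128,265]])/5+o,.042)*1000
W=onz('top',np.array([[139,96],[278,105],[269,274],[128,265]])/5+o,.036)
print(w2j(W).round(1), w2j(W.mean(0)).round(1))
for a,b in((0,3),(1,2),(0,1),(3,2)): print(np.degrees(np.arctan2(*((W[a]-W[b])[1::-1]))))
B=onz('top',np.array([[165,132],[202,157],[248,214]])/5+o,.0625)
print(w2j(B)); 
im=cv2.imread('pics/t7_full.png')[170:285,345:460].astype(int)
hsv=cv2.cvtColor(im.astype(np.uint8),cv2.COLOR_BGR2HSV)
m=((hsv[...,2]>140)&(hsv[...,1]<60)).astype(np.uint8)
m[:, :28]=0; m[:25]=0; m[35:]=0; m[:,45:]=0
n,l,s,c=cv2.connectedComponentsWithStats(m)
for i in range(1,n):
    pts=np.argwhere(l==i)[:,::-1]
    if len(pts)>5:
        ln=cv2.fitLine(np.float32(pts),cv2.DIST_L2,0,.01,.01).ravel(); 
        P=onz('top',np.array([ln[2:]-ln[:2]*4,ln[2:]+ln[:2]*4])+[345,170],.0625); d=P[0]-P[1]
        print(len(pts),c[i]*5,w2j(P).round(1),'ang world',np.degrees(np.arctan2(d[1],d[0])))
```

```text
[[ 43.3  43.9  36. ]
 [ 43.6  -0.2  36. ]
 [-11.3   0.   36. ]
 [-11.7  44.3  36. ]] [16. 22. 36.]
-4.830477777279901
-4.76026836555905
85.97020596270023
85.98109027486045
[[24.82689894 36.92702402 62.5       ]
 [17.77917716 25.20208282 62.5       ]
 [ 0.94328483 10.26790082 62.5       ]]
63 [169.76190476 140.07936508] [[23.  40.7 62.5]
 [20.6 28.7 62.5]] ang world 73.95578479220102
```

The lock is at (16.0, 22.0) with its axes parallel to the jig's, which is flush. The dial reads about +60°, so +1.047 rad. I'll move above the dial with the jaws across the bar.

Run:
```python
from h import *
st(); goal(j2w([16,22,110]),-34.48)
```

```text
t8.60 pos [ 504.9 -274.6  153.3] jaw -94.74 down [-0.0071 -0.0012 -1.    ] F [ 1.1  1.4 -0.4] Mo [ 0.04 -0.03  0.01] w 85.6 q7 -1.3
jig [  15.4 -177.4  153.3]
shift cm [  4.29 -19.95  -0.  ] rot [-1.0517  0.0073  0.002 ]
```

Call:
step_arm:
  targets:
    - [[0.5,-3,0,-0.13,0,0,0.7],[1,-6,0,-0.26,0,0,0.45],[1.5,-9,0,-0.4,0,0,0.45],[2,-12,0,-0.53,0,0,0.45],[2.5,-15,0,-0.66,0,0,0.45],[3,-17,0,-0.79,0,0,0.45],[3.5,-19,0,-0.92,0,0,0.45],[4.2,-19.95,0,-1.0517,0.0073,0.002,0.45],[4.2,-19.95,0,-1.0517,0.0073,0.002,0.45],[4.2,-19.95,0,-1.0517,0.0073,0.002,0.45]]

```text
clock: 9.6
position: [0.5207, -0.0752, 0.1107]
tool_rot: [-1.296, 1.57, 2.812]
force: [-0.0, -0.7, -0.5]
grip_width: 0.0383
```

Call:
step_arm:
  targets:
    - [[0,0,0,0,0,0,0.45],[0,0,0,0,0,0,0.45]]

```text
clock: 9.8
position: [0.5208, -0.0755, 0.1109]
tool_rot: [-1.09, 1.57, 3.016]
force: [0.5, -0.7, 0.4]
grip_width: 0.0387
```

Run:
```python
from h import *
st(); goal(j2w([16,22,69]),-34.48)
```

```text
t9.80 pos [520.8 -75.5 110.9] jaw -34.77 down [-1.e-03  1.e-04 -1.e+00] F [ 0.5 -0.7  0.4] Mo [0.04 0.02 0.01] w 38.7 q7 -0.84
jig [ 15.7  22.4 110.9]
shift cm [4.19 0.05 0.02] rot [-0.0051  0.0004  0.0009]
```

Call:
step_arm:
  targets:
    - [[1.5,0.05,0.02,-0.005,0,0,0.45],[3,0.05,0.02,-0.005,0,0,0.45],[3.8,0.05,0.02,-0.005,0,0,0.45],[4.15,0.05,0.02,-0.005,0,0,0.45],[4.15,0.05,0.02,-0.005,0,0,0.45],[4.15,0.05,0.02,-0.005,0,0,0],[4.15,0.05,0.02,-0.005,0,0,0],[4.15,0.05,0.02,-0.005,0,0,0],[4.15,0.05,0.02,-0.005,0,0,0]]
  grip_force: 30

```text
clock: 10.7
position: [0.5217, -0.0763, 0.07]
tool_rot: [1.777, 1.57, -0.396]
force: [2.4, -3.4, 6.8]
grip_width: 0.009
```

Run:
```python
from h import *
st(); goal(j2w([17,23,69]),-34.48)
snap('scene','s8',(290,160,430,270),5)
```

```text
t10.70 pos [521.7 -76.3  70. ] jaw -34.51 down [ 7.e-04 -3.e-04 -1.e+00] F [ 2.4 -3.4  6.8] Mo [-0.69 -0.54  0.09] w 9.0 q7 -0.87
jig [16.7 21.6 70. ]
shift cm [ 0.1  -0.04 -0.13] rot [-0.0006 -0.0002 -0.0008]
```

View pics/s8.png

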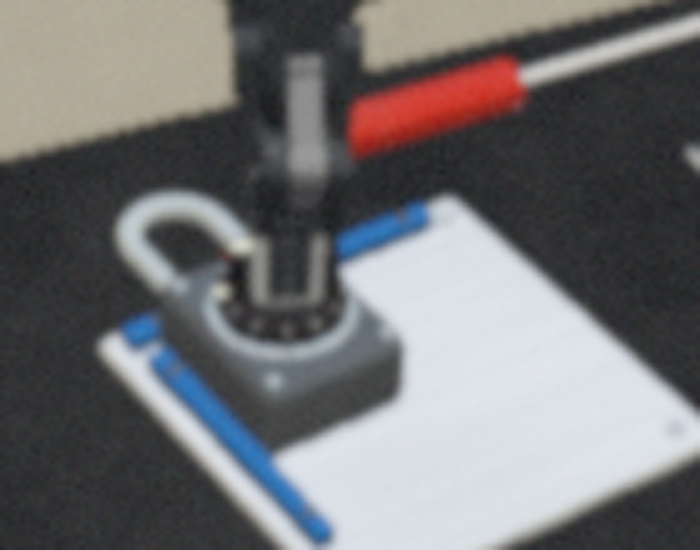

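The bar is gripped with the pads straddling it at crop px (290,270). Now I'll turn it −60° with a slight bias toward both fences.

Call:
step_arm:
  targets:
    - [[0,0.04,-0.14,0.1,0,0,0],[0,0.04,-0.14,0.22,0,0,0],[0,0.04,-0.14,0.34,0,0,0],[0,0.04,-0.14,0.46,0,0,0],[0,0.04,-0.14,0.58,0,0,0],[0,0.04,-0.14,0.7,0,0,0],[0,0.04,-0.14,0.82,0,0,0],[0,0.04,-0.14,0.94,0,0,0],[0,0.04,-0.14,1.05,0,0,0],[0,0.04,-0.14,1.05,0,0,0]]

```text
clock: 11.75
position: [0.522, -0.0771, 0.0707]
tool_rot: [1.414, 1.569, -1.815]
force: [-8.1, -10.2, 19.3]
grip_width: 0.0086
```

Run:
```python
from h import *
st(); goal(j2w([16.5,22.3,70]),-94.48)
snap('scene','s9',(290,160,430,270),5)
```

```text
t11.75 pos [522.  -77.1  70.7] jaw -95.02 down [-6.0e-04 -2.2e-03 -1.0e+00] F [ -8.1 -10.2  19.3] Mo [-2.32  1.8  -0.13] w 8.6 q7 -1.63
jig [17.  20.9 70.7]
shift cm [ 0.07 -0.14  0.05] rot [-0.0093  0.0004 -0.0022]
```

View pics/s9.png

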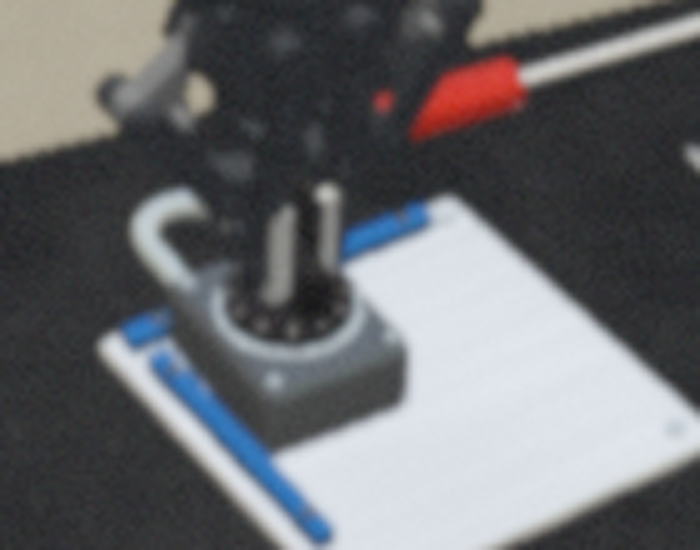

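The front-left of the lock has opened a small gap from the side fence, around (185,320), so the reaction torque twisted it slightly. I'll release the dial, check, and reseat it before touching the shackle.

Call:
step_arm:
  targets:
    - [[0,0,0,0,0,0,0.3],[0,0,0,0,0,0,0.5],[0,0,0,0,0,0,0.5],[-2,0,0,0,0,0,0.5],[-5,0,0,0,0,0,0.7],[-6,5,0,0,0,0,1],[-6,10,0,0,0,0,1],[-6,15,0,0,0,0,1],[-6,19,0,0,0,0,1],[-6,19,0,0,0,0,1]]

```text
clock: 12.8
position: [0.5043, -0.2722, 0.131]
tool_rot: [1.484, 1.566, -1.749]
force: [0.8, 0.9, -0.8]
grip_width: 0.0855
```

Run:
```python
from h import *
st()
snap('top','t10',(345,150,460,265),5)
```

```text
t12.80 pos [ 504.3 -272.2  131. ] jaw -95.23 down [-8.0e-04 -4.4e-03 -1.0e+00] F [ 0.8  0.9 -0.8] Mo [ 0.03 -0.03  0.04] w 85.5 q7 -1.28
jig [  14.7 -175.   131. ]
```

View pics/t10.png

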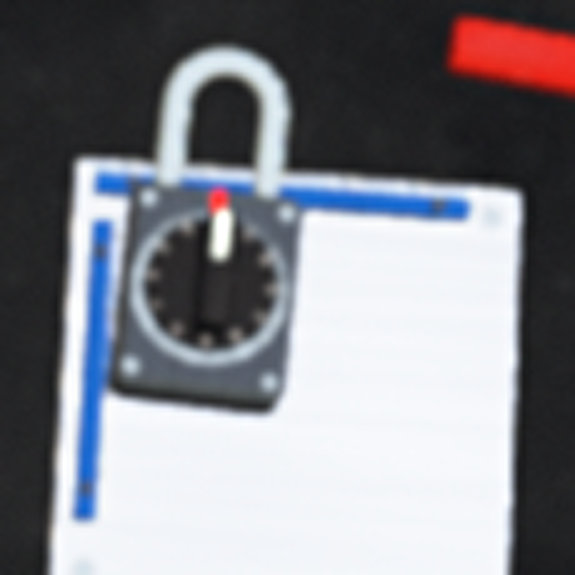

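The white line meets the red mark, at (221,230) and (219,198), so the dial is at 0. The lock has turned slightly clockwise, leaving a wedge gap at its front-left. I'll measure it and reseat.

Run:
```python
from h import *
o=np.array([344.6,149.6])
W=onz('top',np.array([[148,197],[288,213],[269,382],[130,365]])/5+o,.036)
print(w2j(W).round(1), w2j(W.mean(0)).round(1))
for a,b in((0,3),(1,2),(0,1),(3,2)): print(np.degrees(np.arctan2(*((W[a]-W[b])[1::-1]))))
st(); goal(j2w([15,20,80]),-96.5)
```

```text
[[ 43.2  41.1  36. ]
 [ 41.3  -3.5  36. ]
 [-13.9  -0.1  36. ]
 [-11.6  43.6  36. ]] [14.7 20.3 36. ]
-7.172252367733087
-8.047840041075386
83.05441030942842
82.582010550443
t12.85 pos [ 505.1 -268.9  130.9] jaw -95.08 down [-8.0e-04 -2.6e-03 -1.0e+00] F [ 0.4  0.4 -0.2] Mo [ 0.07 -0.03 -0.03] w 85.6 q7 -1.29
jig [  15.1 -171.6  130.9]
shift cm [  5.04 -19.18   0.21] rot [ 0.0248  0.0005 -0.0027]
```

Call:
step_arm:
  targets:
    - [[0,-4,0.05,0.02,0,0,1],[0,-9,0.1,0.04,0,0,1],[1,-14,0.2,0.042,0,0,1],[3,-17.5,0.2,0.042,0,-0.0027,1],[5,-19.2,0.2,0.042,0,-0.0027,1],[5,-19.2,0.2,0.042,0,-0.0027,1],[5,-19.2,0.2,0.042,0,-0.0027,1]]

```text
clock: 13.55
position: [0.5199, -0.0771, 0.0803]
tool_rot: [0.035, 1.569, 3.048]
force: [0.6, -1.0, 0.7]
grip_width: 0.0856
```

Call:
step_arm:
  targets:
    - [[0,0,0,0,0,0,1],[0,0,0,0,0,0,1]]

```text
clock: 13.75
position: [0.5201, -0.078, 0.0811]
tool_rot: [0.457, 1.57, -2.815]
force: [0.1, -0.7, -0.7]
grip_width: 0.0856
```

Run:
```python
from h import *
st(); goal(j2w([15,20.4,34.4]),-97.5)
```

```text
t13.75 pos [520.1 -78.   81.1] jaw -97.47 down [-4.e-04 -1.e-04 -1.e+00] F [ 0.1 -0.7 -0.7] Mo [ 0.04  0.02 -0.02] w 85.6 q7 -1.66
jig [15.2 19.9 81.1]
shift cm [ 4.67 -0.05  0.02] rot [ 0.0005  0.0003 -0.0002]
```

Call:
step_arm:
  targets:
    - [[2,-0.05,0.02,0,0,0,1],[3.7,-0.05,0.02,0,0,0,1],[4.4,-0.05,0.02,0,0,0,1],[4.65,-0.05,0.02,0,0,0,1],[4.65,-0.05,0.02,0,0,0,0.5],[4.65,-0.05,0.02,0,0,0,0.5],[4.65,-0.05,0.02,0,0,0,0.5],[4.65,-0.05,0.02,0,0,0,0.5]]
  grip_force: 40

```text
clock: 14.55
position: [0.5203, -0.0775, 0.0355]
tool_rot: [3.003, 1.57, -0.269]
force: [-2.2, 0.4, 6.3]
grip_width: 0.0551
```

Run:
```python
from h import *
st(); goal(j2w([16.5,22.3,35]),-94.48)
```

```text
t14.55 pos [520.3 -77.5  35.5] jaw -97.47 down [ 8.e-04 -2.e-04 -1.e+00] F [-2.2  0.4  6.3] Mo [ 0.07  0.31 -0.03] w 55.1 q7 -1.66
jig [15.4 20.3 35.5]
shift cm [ 0.05 -0.2  -0.1 ] rot [-0.0523 -0.0008 -0.0001]
```

Call:
step_arm:
  targets:
    - [[-0.04,0,0,-0.02,0,0,0.5],[-0.04,0,0,-0.052,0,0,0.5],[-0.04,-0.1,-0.05,-0.052,0,0,0.5],[-0.04,-0.2,-0.1,-0.052,0,0,0.5],[-0.04,-0.3,-0.2,-0.052,0,0,0.5],[-0.04,-0.3,-0.25,-0.052,0,0,0.5],[-0.02,-0.35,-0.25,-0.052,0,0,0.5]]

```text
clock: 15.25
position: [0.5219, -0.0758, 0.0356]
tool_rot: [0.772, 1.568, -2.45]
force: [-9.4, -11.4, 8.5]
grip_width: 0.0552
```

Run:
```python
from h import *
st()
```

```text
t15.25 pos [521.9 -75.8  35.6] jaw -94.58 down [-0.002  -0.0017 -1.    ] F [ -9.4 -11.4   8.5] Mo [-2.17  1.99  0.11] w 55.2 q7 -1.63
jig [16.8 22.2 35.6]
```

Seated again, with reaction from both fences. Because the lock shifted during the first turn, I'll redo the click under a firmer corner bias so that the dial is turned to the mark while the lock stays flush.

Call:
step_arm:
  targets:
    - [[0,-0.03,-0.05,0,0,0,0.75],[0,0,0,0,0,0,0.9],[0,0,0,0,0,0,1],[-2,0,0,0,0,0,1],[-5,0,0,0,0,0,0.7],[-7,0,0,0,0,0,0.45],[-7,0,0,0,0,0,0.45],[-7,0,0,0,0,0,0.45]]

```text
clock: 16.05
position: [0.5223, -0.0755, 0.1057]
tool_rot: [1.031, 1.569, -2.191]
force: [0.1, -0.7, 0.1]
grip_width: 0.0388
```

Run:
```python
from h import *
st()
snap('scene','s11',(290,160,430,270),5)
goal(j2w([16,22,70]),-94.48)
```

```text
t16.05 pos [522.3 -75.5 105.7] jaw -94.58 down [-0.0011 -0.0016 -1.    ] F [ 0.1 -0.7  0.1] Mo [-0.01  0.01  0.01] w 38.8 q7 -1.63
jig [ 17.2  22.5 105.7]
shift cm [3.52 0.04 0.07] rot [-0.0016  0.0021 -0.0017]
```

View pics/s11.png

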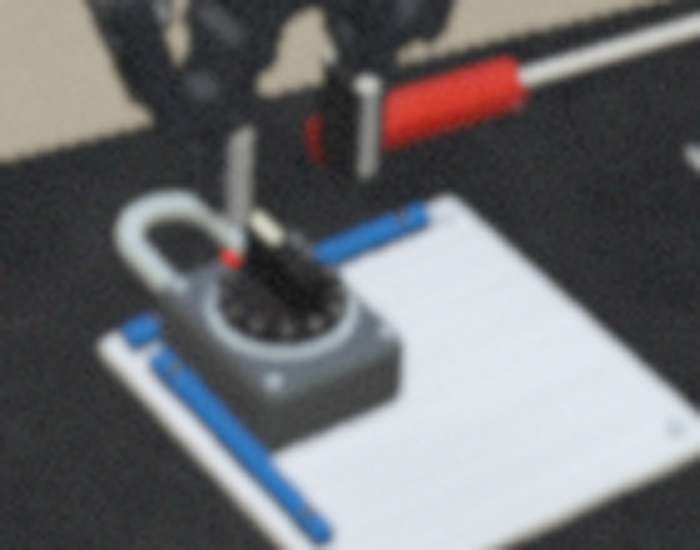

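The lock is back at the same pixels as when it was first flush (rivet at (275,380)), and the white line is at the red mark. Now I'll grip the dial.

Call:
step_arm:
  targets:
    - [[1.5,0.04,0.05,0,0.002,0,0.45],[2.8,0.04,0.05,0,0.002,0,0.45],[3.4,0.04,0.05,0,0.002,0,0.45],[3.45,0.04,0.05,0,0.002,0,0.45],[3.45,0.04,0.05,0,0.002,0,0],[3.45,0.04,0.05,0,0.002,0,0],[3.45,0.04,0.05,0,0.002,0,0],[3.45,0.04,0.05,0,0.002,0,0]]
  grip_force: 30

```text
clock: 16.9
position: [0.5215, -0.0759, 0.0711]
tool_rot: [1.86, 1.569, -1.361]
force: [-0.6, -0.1, 3.1]
grip_width: 0.009
```

Run:
```python
from h import *
st()
```

```text
t16.90 pos [521.5 -75.9  71.1] jaw -94.58 down [ 4.0e-04 -1.7e-03 -1.0e+00] F [-0.6 -0.1  3.1] Mo [ 0.11  0.15 -0.03] w 9.0 q7 -1.63
jig [16.4 22.  71.1]
```

Call:
step_arm:
  targets:
    - [[0,-0.07,-0.1,0,0,0,0],[0,-0.15,-0.2,0,0,0,0],[0,-0.15,-0.2,-0.08,0,0,0],[0,-0.15,-0.2,-0.18,0,0,0],[0,-0.15,-0.2,-0.28,0,0,0],[0,-0.15,-0.2,-0.38,0,0,0]]

```text
clock: 17.5
position: [0.5213, -0.0766, 0.0712]
tool_rot: [0.431, 1.565, -2.41]
force: [-2.1, -3.5, -0.4]
grip_width: 0.0093
```

Run:
```python
from h import *
st()
snap('scene','s12',(290,160,430,270),5)
```

```text
t17.50 pos [521.3 -76.6  71.2] jaw -72.76 down [-0.0041 -0.0036 -1.    ] F [-2.1 -3.5 -0.4] Mo [-0.38  0.39  0.05] w 9.3 q7 -1.36
jig [16.3 21.4 71.2]
```

View pics/s12.png

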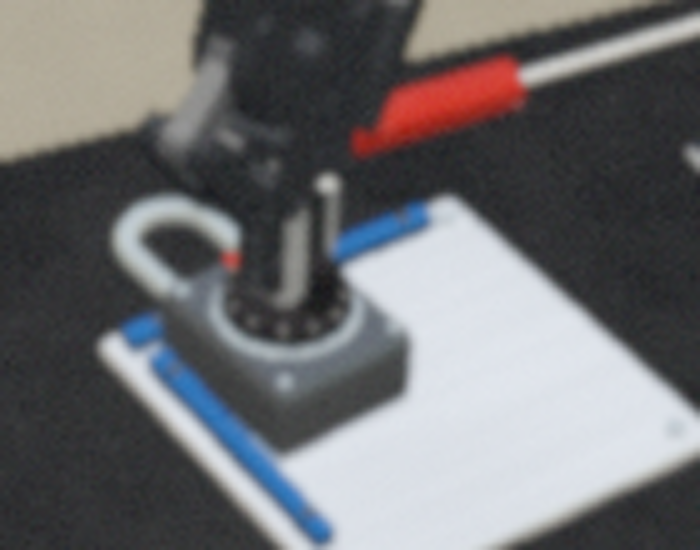

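The CCW turn lifted the lock's rear slightly off the fence, since the bias was only about 3 N. I'll raise the bias before turning back to 0.

Call:
step_arm:
  targets:
    - [[0,-0.1,-0.25,0.0,0,0,0],[0,-0.22,-0.52,0.0,0,0,0],[0,-0.22,-0.52,0.03,0,0,0],[0,-0.22,-0.52,0.06,0,0,0]]
  grip_force: 50

```text
clock: 17.95
position: [0.5228, -0.0756, 0.0712]
tool_rot: [0.359, 1.559, -2.538]
force: [-20.7, -15.2, 26.0]
grip_width: 0.0087
```

Run:
```python
from h import *
st()
snap('scene','s13',(290,160,430,270),5)
```

```text
t17.95 pos [522.8 -75.6  71.2] jaw -75.96 down [-0.0095 -0.0066 -0.9999] F [-20.7 -15.2  26. ] Mo [-3.51  4.94  0.02] w 8.7 q7 -1.41
jig [17.7 22.4 71.2]
```

View pics/s13.png

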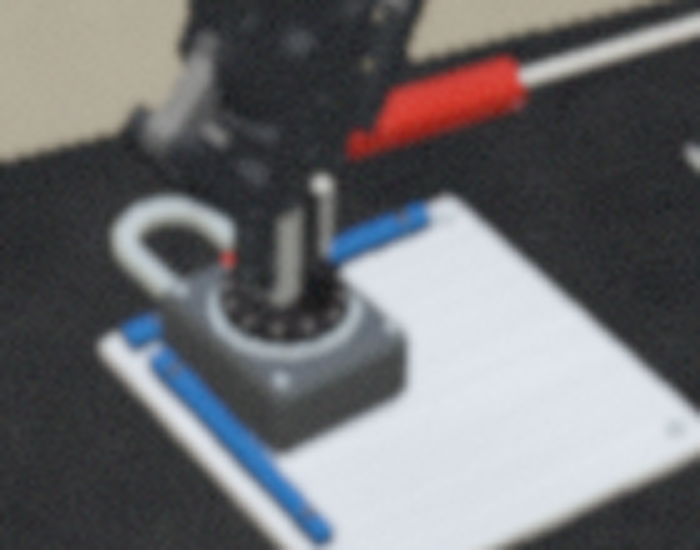

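Call:
step_arm:
  targets:
    - [[-0.02,-0.2,-0.3,0.06,0,0,0],[-0.02,-0.2,-0.3,0.13,0,0,0],[-0.02,-0.2,-0.3,0.2,0,0,0],[-0.02,-0.2,-0.3,0.27,0,0,0],[-0.02,-0.2,-0.3,0.33,0,0,0],[-0.02,-0.2,-0.3,0.33,0,0,0]]

```text
clock: 18.6
position: [0.5226, -0.0751, 0.0715]
tool_rot: [0.636, 1.554, -2.597]
force: [-16.3, -11.5, 18.6]
grip_width: 0.0086
```

Run:
```python
from h import *
st()
snap('scene','s14',(290,160,430,270),5)
```

```text
t18.60 pos [522.6 -75.1  71.5] jaw -95.23 down [-0.0147 -0.0089 -0.9999] F [-16.3 -11.5  18.6] Mo [-2.72  3.75  0.16] w 8.6 q7 -1.65
jig [17.4 22.9 71.5]
```

View pics/s14.png

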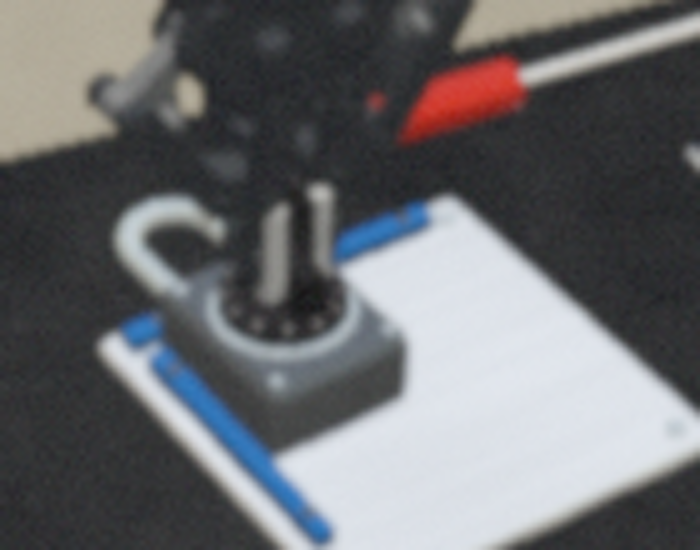

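With the firm bias the lock held flush through the click (rivet at (277,380)). I'll release and check from above.

Call:
step_arm:
  targets:
    - [[0,0,0,0,0,0,0.3],[0,0,0,0,0,0,0.5],[0,0,0,0,0,0,0.5],[-2,0,0,0,0,0,0.5],[-5,0,0,0,0.015,0,0.7],[-6,5,0,0,0.015,0,1],[-6,10,0,0,0.015,0,1],[-6,15,0,0,0.015,0,1],[-6,19,0,0,0.015,0,1],[-6,19,0,0,0.015,0,1]]

```text
clock: 19.65
position: [0.5051, -0.2699, 0.1336]
tool_rot: [1.719, 1.558, -1.519]
force: [-0.4, 1.4, 0.4]
grip_width: 0.0856
```

Run:
```python
from h import *
st()
snap('top','t15',(345,150,460,265),5)
```

```text
t19.65 pos [ 505.1 -269.9  133.6] jaw -95.52 down [ 7.000e-04 -1.280e-02 -9.999e-01] F [-0.4  1.4  0.4] Mo [0.11 0.01 0.02] w 85.6 q7 -1.3
jig [  15.2 -172.7  133.6]
```

View pics/t15.png

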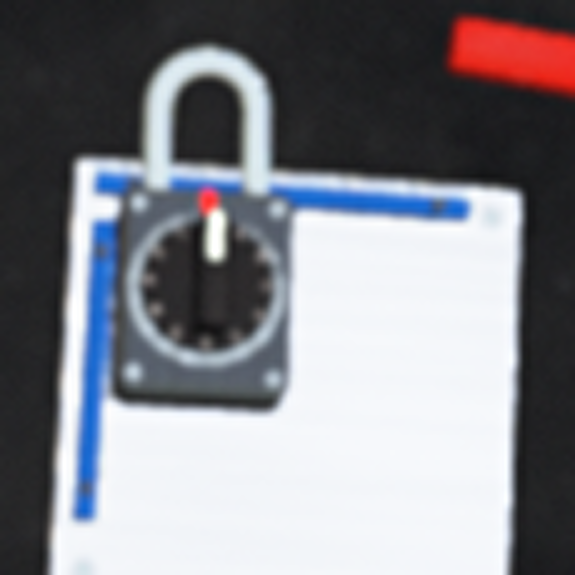

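Run:
```python
from h import *
o=np.array([344.6,149.6])
W=onz('top',np.array([[139,202],[278,209],[272,379],[133,372]])/5+o,.036)
print(w2j(W).round(1), w2j(W.mean(0)).round(1))
for a,b in((0,3),(1,2),(0,1),(3,2)): print(np.degrees(np.arctan2(*((W[a]-W[b])[1::-1]))))
st(); goal(j2w([77,22.3,80]),-94.48)
```

```text
[[ 41.3  43.8  36. ]
 [ 42.3  -0.3  36. ]
 [-12.8  -1.   36. ]
 [-13.8  42.6  36. ]] [14.3 21.3 36. ]
-3.186008110084338
-3.7640904700155384
86.82075757746091
86.76693632519724
t19.70 pos [ 505.8 -266.6  133.3] jaw -95.37 down [ 5.000e-04 -1.100e-02 -9.999e-01] F [ 0.5 -0.3 -0.8] Mo [ 0.07 -0.01 -0.07] w 85.0 q7 -1.3
jig [  15.7 -169.3  133.3]
shift cm [  5.13 -19.31  -5.83] rot [-0.0155 -0.0015 -0.011 ]
```

Run:
```python
from h import *
im=cv2.imread('pics/t15_full.png')
for name,row in(('t15',150),('t10',150)):
    im=cv2.imread(f'pics/{name}_full.png'); hsv=cv2.cvtColor(im,cv2.COLOR_BGR2HSV)
    m=((hsv[...,2]>120)&(hsv[...,1]<70)).astype(np.uint8); k=np.zeros_like(m); k[192:204,384:393]=1
    pts=np.argwhere(m&k)[:,::-1].astype(float)
    ln=cv2.fitLine(np.float32(pts),cv2.DIST_L2,0,.01,.01).ravel()
    P=onz('top',np.array([ln[2:]-ln[:2]*4,ln[2:]+ln[:2]*4]),.0565+.006); d=P[0]-P[1]; d=d if d[0]>0 else -d
    print(name,len(pts),ln,w2j(P).round(1),np.degrees(np.arctan2(d[1],d[0])))
goal(j2w([14.6,21.3,80]),-93.5)
```

```text
t15 42 [ 1.09992854e-01 -9.93932366e-01  3.87714294e+02  1.96357147e+02] [[19.1 21.8 62.5]
 [31.8 21.1 62.5]] -7.699162628730835
t10 49 [1.3866901e-01 9.9033880e-01 3.8846939e+02 1.9602040e+02] [[32.2 21.5 62.5]
 [19.8 19.1 62.5]] 6.144867180221246
shift cm [  5.12 -19.12   0.41] rot [-0.0326 -0.0014 -0.011 ]
```

The line-centre position puts the dial within a few degrees of 0, and notches are 30° apart. On release the lock shifted about 1.5 mm, to (14.3, 21.3) and 1° of yaw, so I'll reseat it with the body grip once more.

Call:
step_arm:
  targets:
    - [[0,-4,0.1,-0.01,0,0,1],[0,-9,0.2,-0.02,0,-0.005,1],[1,-14,0.3,-0.0326,0,-0.011,1],[3,-17.5,0.4,-0.0326,0,-0.011,1],[5.1,-19.1,0.4,-0.0326,0,-0.011,1],[5.1,-19.1,0.4,-0.0326,0,-0.011,1],[5.1,-19.1,0.4,-0.0326,0,-0.011,1],[5.1,-19.1,0.4,-0.0326,0,-0.011,1]]

```text
clock: 20.5
position: [0.5201, -0.0774, 0.081]
tool_rot: [3.026, 1.568, -0.177]
force: [0.0, -0.7, 0.3]
grip_width: 0.0855
```

Run:
```python
from h import *
st(); goal(j2w([14.6,21.3,35.2]),-93.5)
```

```text
t20.50 pos [520.1 -77.4  81. ] jaw -93.55 down [ 2.4e-03 -4.0e-04 -1.0e+00] F [ 0.  -0.7  0.3] Mo [-0.01  0.02 -0.04] w 85.5 q7 -1.61
jig [15.1 20.4 81. ]
shift cm [ 4.58 -0.09  0.06] rot [-0.0009 -0.0024 -0.0003]
```

Call:
step_arm:
  targets:
    - [[2,-0.09,0.06,0,-0.0024,0,1],[3.7,-0.09,0.06,0,-0.0024,0,1],[4.4,-0.09,0.06,0,-0.0024,0,1],[4.55,-0.09,0.06,0,-0.0024,0,1],[4.55,-0.09,0.06,0,-0.0024,0,0.5],[4.55,-0.09,0.06,0,-0.0024,0,0.5],[4.55,-0.09,0.06,0,-0.0024,0,0.5],[4.55,-0.09,0.06,0,-0.0024,0,0.5]]
  grip_force: 40

```text
clock: 21.3
position: [0.5201, -0.0765, 0.0364]
tool_rot: [2.927, 1.57, -0.276]
force: [-1.8, -0.3, 8.2]
grip_width: 0.0553
```

Run:
```python
from h import *
st(); goal(j2w([16.5,22.3,35]),-94.48)
```

```text
t21.30 pos [520.1 -76.5  36.4] jaw -93.54 down [ 1.2e-03 -4.0e-04 -1.0e+00] F [-1.8 -0.3  8.2] Mo [0.14 0.33 0.08] w 55.3 q7 -1.62
jig [15.1 21.3 36.4]
shift cm [ 0.14 -0.1  -0.14] rot [ 0.0164 -0.0013 -0.0003]
```

Call:
step_arm:
  targets:
    - [[-0.04,0,0,0.016,0,0,0.5],[-0.04,-0.05,-0.1,0.016,0,0,0.5],[-0.04,-0.1,-0.2,0.016,0,0,0.5],[-0.04,-0.2,-0.25,0.016,0,0,0.5],[-0.04,-0.25,-0.3,0.016,0,0,0.5],[-0.02,-0.25,-0.3,0.016,0,0,0.5]]

```text
clock: 21.9
position: [0.5218, -0.0758, 0.0365]
tool_rot: [0.968, 1.568, -2.253]
force: [-9.1, -9.1, 3.6]
grip_width: 0.0554
```

Run:
```python
from h import *
st()
```

```text
t21.90 pos [521.8 -75.8  36.5] jaw -94.56 down [-0.0016 -0.0019 -1.    ] F [-9.1 -9.1  3.6] Mo [-2.    1.72 -0.3 ] w 55.4 q7 -1.63
jig [16.8 22.1 36.5]
```

Call:
step_arm:
  targets:
    - [[0,-0.03,-0.05,0,0,0,0.75],[0,0,0,0,0,0,0.9],[0,0,0,0,0,0,1],[-2,0,0,0,0,0,1],[-5,0,0,0,0,0,0.8],[-6,0,-2,0,0,0,0.65],[-6,0,-5,0,0,0,0.65],[-6,0,-6,0,0,0,0.65],[-6,0,-6,0,0,0,0.65],[-6,0,-6,0,0,0,0.65]]

```text
clock: 22.9
position: [0.5808, -0.0804, 0.096]
tool_rot: [0.652, 1.568, -2.569]
force: [-0.8, -0.3, -0.9]
grip_width: 0.0558
```

Run:
```python
from h import *
print('screwdriver',w2j(onz('top',[[435,160],[460,155],[485,165]],.012)).round(1))
st(); goal(j2w([76,22.2,30]),-94.48)
snap('scene','s16',(290,150,430,270),5)
```

```text
screwdriver [[ 107.5  -58.4   12. ]
 [ 119.7 -100.1   12. ]
 [ 105.8 -142.7   12. ]]
t22.90 pos [580.8 -80.4  96. ] jaw -94.56 down [-0.0028 -0.0018 -1.    ] F [-0.8 -0.3 -0.9] Mo [-0.01  0.01  0.01] w 55.8 q7 -1.62
jig [75.9 22.2 96. ]
shift cm [ 6.6  -0.01 -0.02] rot [-0.0013  0.0026 -0.002 ]
```

View pics/s16.png

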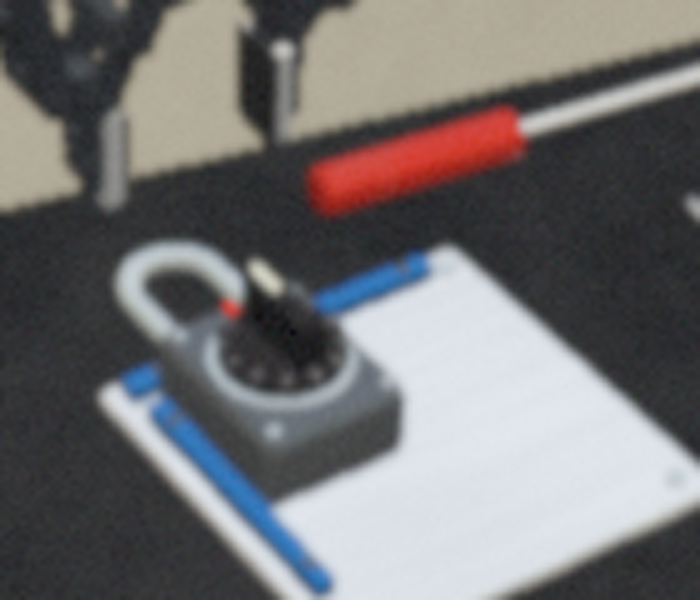

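The lock is flush, with its rivet at (275,430) (crop shifted by 50), and the dial is at the mark. The fingers are above the shackle legs and clear of the screwdriver, so I'll descend and grip both legs.

Call:
step_arm:
  targets:
    - [[2.5,-0.02,0,0,0.0026,0,0.65],[4.5,-0.02,0,0,0.0026,0,0.65],[6,-0.02,0,0,0.0026,0,0.65],[6.6,-0.02,0,0,0.0026,0,0.65],[6.6,-0.02,0,0,0.0026,0,0.65],[6.6,-0.02,0,0,0.0026,0,0.3],[6.6,-0.02,0,0,0.0026,0,0.3],[6.6,-0.02,0,0,0.0026,0,0.3]]
  grip_force: 30

```text
clock: 23.75
position: [0.5808, -0.0805, 0.0309]
tool_rot: [1.99, 1.568, -1.231]
force: [-1.6, -1.3, 4.3]
grip_width: 0.0388
```

Run:
```python
from h import *
st()
```

```text
t23.75 pos [580.8 -80.5  30.9] jaw -94.57 down [ 8.0e-04 -2.2e-03 -1.0e+00] F [-1.6 -1.3  4.3] Mo [-0.21  0.2   0.02] w 38.8 q7 -1.62
jig [75.9 22.1 30.9]
```

Call:
step_arm:
  targets:
    - [[0,-0.05,-0.3,0,0,0,0.3],[0,-0.05,-0.6,0,0,0,0.3],[0,-0.05,-0.9,0,0,0,0.3],[0,-0.05,-1.2,0,0,0,0.3],[0,-0.05,-1.5,0,0,0,0.3],[0,-0.05,-1.8,0,0,0,0.3],[0,-0.05,-2.1,0,0,0,0.3],[0,-0.05,-2.3,0,0,0,0.3],[0,-0.05,-2.4,0,0,0,0.3],[0,-0.05,-2.4,0,0,0,0.3]]

```text
clock: 24.75
position: [0.6032, -0.082, 0.0302]
tool_rot: [0.701, 1.567, -2.52]
force: [-10.3, -3.6, 3.2]
grip_width: 0.0385
```

Run:
```python
from h import *
st()
snap('scene','s17',(290,150,430,270),5)
```

```text
t24.75 pos [603.2 -82.   30.2] jaw -94.58 down [-0.0031 -0.0022 -1.    ] F [-10.3  -3.6   3.2] Mo [-0.82  2.28  0.04] w 38.5 q7 -1.62
jig [98.4 22.3 30.2]
```

View pics/s17.png

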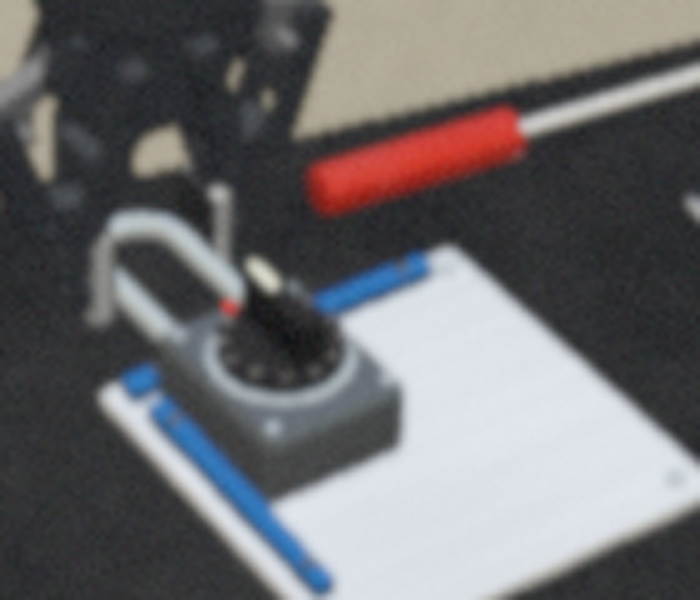

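The shackle is out 22.5 mm and against its stop (10 N), and the lock is still flush with its rivet at (273,429). I'll release and go over to the body grip.

Call:
step_arm:
  targets:
    - [[0,0,0,0,0,0,0.5],[0,0,0,0,0,0,0.6],[0,0,0,0,0,0,0.65],[-2,0,0,0,0,0,0.65],[-5,0,0,0,0,0,0.8],[-6,0,3,0,0,0,1],[-6,0,6.5,0,0,0,1],[-6,0,8.1,0,0,0,1],[-6,0,8.1,0,0,0,1],[-6,0,8.1,0,0,0,1]]

```text
clock: 25.8
position: [0.5235, -0.0753, 0.0908]
tool_rot: [0.962, 1.568, -2.259]
force: [0.5, -0.5, -0.2]
grip_width: 0.0854
```

Run:
```python
from h import *
st(); goal(j2w([17.5,22.1,34.5]),-94.48)
```

```text
t25.80 pos [523.5 -75.3  90.8] jaw -94.56 down [-0.0017 -0.0021 -1.    ] F [ 0.5 -0.5 -0.2] Mo [ 0.01 -0.03  0.01] w 85.4 q7 -1.63
jig [18.4 22.8 90.8]
shift cm [5.63 0.06 0.08] rot [-0.0015  0.0016 -0.0022]
```

Call:
step_arm:
  targets:
    - [[2.5,0.06,0.08,0,0.0016,-0.0022,1],[4.5,0.06,0.08,0,0.0016,-0.0022,1],[5.4,0.06,0.08,0,0.0016,-0.0022,1],[5.65,0.06,0.08,0,0.0016,-0.0022,1],[5.65,0.06,0.08,0,0.0016,-0.0022,0.5],[5.65,0.06,0.08,0,0.0016,-0.0022,0.5],[5.65,0.06,0.08,0,0.0016,-0.0022,0.5],[5.65,0.06,0.08,0,0.0016,-0.0022,0.5],[5.65,0.06,0.08,0,0.0016,-0.0022,0.5]]
  grip_force: 80

```text
clock: 26.7
position: [0.5231, -0.0761, 0.0355]
tool_rot: [3.031, 1.569, -0.191]
force: [-2.5, 0.3, 8.7]
grip_width: 0.0542
```

Run:
```python
from h import *
st()
```

```text
t26.70 pos [523.1 -76.1  35.5] jaw -94.57 down [ 1.5e-03 -3.0e-04 -1.0e+00] F [-2.5  0.3  8.7] Mo [-0.15  0.48  0.08] w 54.2 q7 -1.63
jig [18.  22.  35.5]
```

Call:
step_arm:
  targets:
    - [[-0.5,0,0,0,0,0,0.5],[-1.5,0,0,0,0,0,0.5],[-3.5,0,0,0,0,0,0.5],[-5.5,0,0,0,0,0,0.5],[-7.5,0,0,0,0,0,0.5],[-9.5,0,0,0,0,0,0.5],[-11.5,0,0,0,0,0,0.5],[-13.2,0,0,0,0,0,0.5],[-14.2,0,0,0,0,0,0.5],[-14.4,0,0,0,0,0,0.5]]

```text
clock: 27.7
position: [0.5232, -0.0761, 0.1809]
tool_rot: [3.117, 1.567, -0.105]
force: [-0.2, 0.1, -5.5]
grip_width: 0.0543
```

Call:
step_arm:
  targets:
    - [[0,0,0,0,0,0,0.5],[0,0,0,0,0,0,0.5],[0,0,0,0,0,0,0.5]]

```text
clock: 28.0
position: [0.5229, -0.0761, 0.1802]
tool_rot: [3.101, 1.568, -0.12]
force: [-0.1, -0.7, -5.6]
grip_width: 0.054
```

Run:
```python
from h import *
st()
snap('scene','s18',(250,80,430,230),4); snap('top','t18')
```

```text
t28.00 pos [522.9 -76.1 180.2] jaw -94.57 down [ 2.3e-03 -3.0e-04 -1.0e+00] F [-0.1 -0.7 -5.6] Mo [-0.    0.03 -0.04] w 54.0 q7 -1.62
jig [ 17.9  22.  180.2]
```

View pics/s18.png

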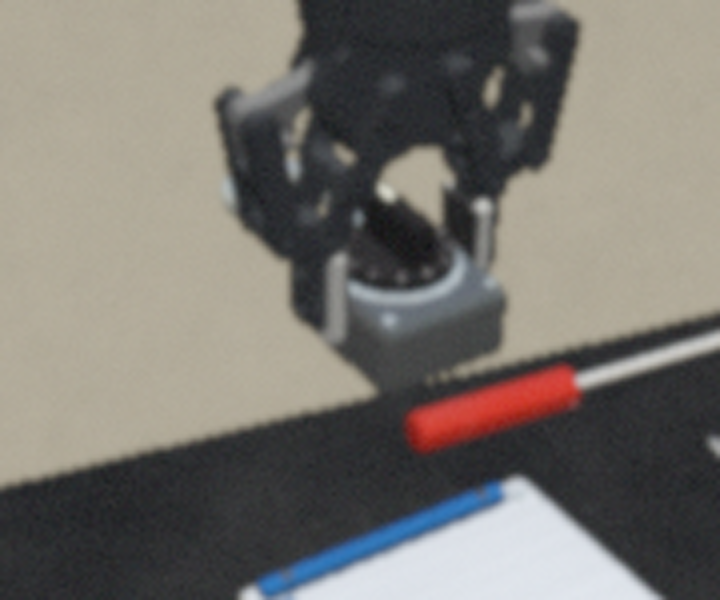

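View pics/t18.png

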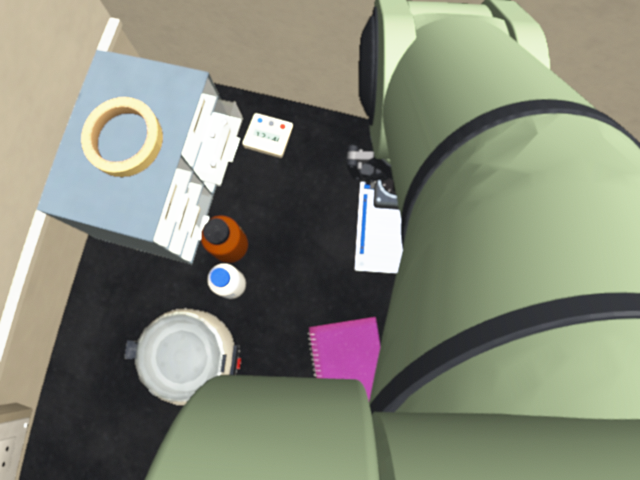

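The lock is held with the dial on top, its rear-left rivet at full-frame px (347,160). Both bottles stand at their original pixels. I'll check height and level from the rivets, then hand in.

Run:
```python
from h import *
for z in(.176,.181,.186): print(proj('scene',j2w([-11.6,44,z*1000])),proj('scene',j2w([-11.6,0,z*1000])))
print('seen',250+389/4,80+320/4,'right',250+490/4,80+282/4)
st(); bot.job_done()
```

```text
[[346.38438203 162.91156679]] [[371.68597708 153.37500009]]
[[346.4819436  159.97774392]] [[371.88286295 150.46240685]]
[[346.5803149  157.01983012]] [[372.08134962 147.5263727 ]]
seen 347.25 160.0 right 372.5 150.5
t28.10 pos [523.  -76.1 180.4] jaw -94.57 down [ 2.5e-03 -3.0e-04 -1.0e+00] F [-0.8  0.5 -4.7] Mo [-0.04  0.03  0.02] w 54.8 q7 -1.62
jig [ 18.   22.  180.4]
the job is handed in; nothing more can be done
```

I handed the job in at 28.1 s. The opened padlock is held up, dial on top, with its underside about 15 cm above the bench. One thing didn't go as asked: the lock moved slightly in the corner during the dial work.

- **Into the corner:** I gripped the body and slid it in until both fences pushed back. The top view put it at (16.0, 22.0) mm in the jig's frame, which is the flush position.
- **Dial:** The first turn, clicking back from about +60° to 0, twisted the lock about 1.5 mm and 3° out of flush. I reseated it, clicked the dial out towards the next notch and turned it back to 0 while pressing the lock into the corner. During the outward click the lock's rear came slightly off the side fence. During the turn back it stayed flush, but it slipped about 1.5 mm and 1° when I let go. I reseated it again before touching the shackle. The white line was at the red mark, within a few degrees.
- **Shackle:** I pulled it 22.5 mm, until it stopped with about 10 N of resistance. The lock was flush in the picture taken right after the pull.
- **Last checks while held:**
    - **Height and level:** Two rivets on the top face were within about 1 px of where a level lock at 15 cm would show them.
    - **Weight:** The wrist carried about 5 N, the lock's weight.
    - **Bottles:** Both were still at their original pixels.
    - **Shackle:** The gripper hid it in the final pictures, so I did not see directly that it was still out. Nothing touched it after I pulled it.

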